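# Pack the cheese wedges head to tail and click the box shut

## Task

Two cheese wedges on the wooden board still have to go into the cheese box: lay them flat between the two already there, thick end beside thin end, so that all four fit side by side and lie flat on the box's floor. Then close the lid and press its front edge down past the spring catch until it clicks shut. Leave the jars and shakers behind where they are.

Things in the scene. Friction and masses are not known exactly. Their poses are not given: they have to be found in the camera images.
- cheese_box: fixed white plastic box, open on top, outside 124 x 152 x 52 mm (x, y, z), walls and floor 4 mm, inside 116 x 144 x 48 mm: room for four wedges side by side across y, their length along x, alternately turned, 4 mm to spare in all. Origin: centre of its underside; +x towards the hinge side (away from the robot), z up.
- catch_top (a point): top middle of the spring catch on the box's front (-x) wall: a blue tongue 40 mm wide across y, reaching from 62 to 79 mm in front of the box's centre and 66 mm above its underside; it bends forward as the lid's lip passes.
- lid (a joint): lid angle, rad: 0 shut, growing as it opens, stop at 1.85. It starts open at 1.7 to 1.85 and leans back against its stop. Pushed forward past upright (1.57) it sinks slowly by its own weight onto the catch (about 0.10, not latched). Roughly 10 to 20 N down near the front edge snaps it past the catch; it then stays under 0.02. It cannot latch while a wedge stands proud.
- lid_hinge (a point): on the hinge axis at mid-width, 62 mm behind the box's centre (+x of the box) and 52 mm above the box's underside; the axis runs along the box's y. This point's axes turn with the lid: shut, they are parallel to the box's.
- lid_press (a point): middle of the lid's outer face near its front edge, 105 mm from the hinge axis and, when shut, 57 mm above the box's underside: where to press. The lid is 124 mm deep (round lip to 132 mm), 152 mm wide, 5 mm thick, a blue frame with a clear pane.
- board: fixed wooden board 165 x 240 x 12 mm; origin: centre of its underside.
- wedge_a: cheese wedge lying loose in the box near its right (-y) wall, thick end to the hinge, slanted side to the middle. All wedges are alike: yellow, red rind on the thick end, 45 mm high, 0.13 to 0.25 kg, bottom edges rounded 5 mm. Origin: underside, mid-length and mid-width; x points to the thick end, z up. Shape: see wedge_b.
- wedge_d: like wedge_a, lying loose in the box near its left (+y) wall, turned by pi: thick end to the front, slanted side to the middle. Between wedge_a and wedge_d is a slanting gap about 70 mm wide for the two others. Wedges in the box may stand a millimetre or two into a gap and give way when pushed sideways.
- wedge_b: cheese wedge on the board, like wedge_a. In plan a right trapezoid 110 mm long: thick (+x, red) end 44 mm wide, thin end 26 mm, 35 mm at the middle. The square long side is the plane y = -17.5 mm; the slanted side runs from y = 8.5 mm at the thin end to 26.5 mm at the thick end. Either of wedge_b and wedge_c may take either place.
- wedge_c: the other cheese wedge on the board, like wedge_b. In the box its neighbours stand as high as it does, so fingers holding its upper 20 mm cannot take it to the floor: it is let go part-way down and pressed home from above.
- place_a (a point): on the box's floor: ideal spot for the origin of the loose wedge beside wedge_a; this one is turned by pi in the box's frame (thick end to the front), square side to the box's middle plane. 17.5 mm to the right (-y) of the box's centre.
- place_d (a point): on the box's floor: ideal spot for the origin of the loose wedge beside wedge_d; this one is not turned (thick end to the hinge), square side to the box's middle plane. 17.5 mm to the left (+y) of the box's centre.
- honey_jar: bystander: honey jar, 63 mm across, 95 mm high; origin at its foot.
- pepper_mill: bystander: dark wooden pepper mill, 58 mm across, 150 mm high; origin at its foot.
- spice_jar: bystander: spice jar with yellow cap, 42 mm across, 106 mm high; origin at its foot.
- salt_shaker: bystander: salt shaker, 44 mm across, 90 mm high; origin at its foot.

How it is judged:
By the outcome, as a careful person would: the job done as asked, in the order asked, and still so for the second after the job is handed in, with the robot touching nothing.
It also fails if it takes over 67 s, if anything falls off the work surface, if the arm or the gripper's body presses on something with over 40 N, if the wrist force passes 120 N, or if a joint passes its speed limit or range.

## Robot

A 6-joint arm with a two-finger parallel gripper is mounted at the origin on a cart in front of the work surface, level with it; the furniture and walls round the work are solid. World frame = base frame: x ahead of the robot, y to its left, z up, the work surface at z = 0. Lengths are in m, angles in degrees, forces in N, time in s.
With the tool pointing down it reaches from about 0.4 to 0.825 m from the base axis. Payload 7 kg.
Tool frame: the origin (TCP) lies midway between the tips of the shut fingers; the grasp point (between the pads) lies 19 mm behind it; x points along the fingers, z is the direction in which the jaws open and shut, and the axes are right-handed (so a half turn about x gives the same grasp; the last joint's range is limited). The gripper opens to 88 mm and grips with 3 to 60 N. Pads are 19 mm wide; open, the fingers measure 130 mm over their backs; the gripper's body (78 mm by 193 mm) begins 47 mm behind the grasp point.
Start: joints at [90.132, 20.546, 0.682, 0, -70.136, -16.507], TCP at [0.19, 0.648, 0.227] pointing down, gripper open.
Joint ranges: [-176.03, 176.03], [-82.01, 121.73], [-58.28, 71.71], [-173.87, 95.51], [-174.79, -0.11], [-173.66, 173.66]. Speed limits (degrees/s): [136.94, 136.94, 172.46, 180, 180, 180].

## Interface

Orientations are given as [roll, pitch, yaw] about the fixed x, y, z axes, in that order (R = Rz(yaw) Ry(pitch) Rx(roll)).
In Python, from plant import get_state, capture, close_job gives the robot as it stands.
- The arm moves only by the tool play_rows, never from a script. Its argument "series" is one flat list of numbers, 4 for each row, row after row: the shift along the tool's x, y, z in m, then the turn about the tool's x in rad. In form: [tx, ty, tz, spin, tx, ty, tz, spin, ...]. A call has exactly 5 rows; each row shifts and turns the commanded pose from where the row before left it, along the tool's axes as they then stand; what a row does not reach is not made up. A row lasts 1/12 s, in which the tool goes at most 41.7 mm and 7.16 degrees, less where a joint would pass 70% of its speed; a pose out of reach is approached as far as the arm can. A call is refused whole if a number of a shift passes 0.0417 or a number of a turn 0.125, either way. A call with a gripper value outside its range is refused whole. "jaw" is the opening in per cent of the stroke, from 0 (shut) to 100 (fully open), set as the call begins (left out, the last holds). The fingers move at their own pace and stop on an object; "squeeze" is the grip in N (left out, the last holds). Time passes only in rows, so rows that do not move let the fingers close, or fill a call up. It gives the time, the measured TCP pose, the force and the opening at its end, in the units of the state.
- get_state(): the state, without advancing time (a new reading comes with each control period).
- capture(name): name is "scene" or "top" or "wrist"; returns a dict with "img" (480x640x3 uint8, blue, green, red), "K" (3x3 intrinsics, pixels), "k1" (the pictures are not rectified: a ray, as slopes to the right and down, at radius r is drawn at 1 + k1 r^2 times it, then the intrinsics apply), "world_from_camera" (4x4, takes a point from camera to world coordinates). Camera axes: x right, y down, z forward; pixel columns grow to the right and rows downward; lengths in m; the calibration is good to about 2 mm. A picture is of the moment at which its call begins. There is no depth.
- close_job(): hands the job in, once; it reports no verdict.
The state is a dict: "time_s": time; "joints": joint angles; "qd": joint speeds; "joint_torque": joint torques, N m; "tcp_pos": TCP position; "eef_rot": TCP orientation; "contact_force": force on the tool from outside, world axes, zero at the start; "moment": the same for the moment, N m; "gripper_width": finger opening in m.
Only numpy, scipy, OpenCV 4.12 (cv2) and the standard library are available. Lean on these libraries where they do the work, as an engineer would, in place of code of your own. Each camera call takes 0.05 s, during which the arm holds its last target.

## Working session

There is one attempt and no reset: what is moved stays moved. The work goes in short steps, Python scripts to look and compute and a tool call to move; the robot and the scene stay as the last step left them, time stands still between calls to the robot, and variables do not carry over. Pictures are saved under pics/ and viewed, and the job is handed in when it is done.

Besides the shell and the picture viewer there is one more tool, called after ">>>" as name(argument=value, ...) on one line, values as JSON. play_rows: Moves the arm, as the interface text tells. Its arguments: {"type":"object","properties":{"series":{"type":"array","items":{"type":"number"}},"jaw":{"type":"number"},"squeeze":{"type":"number"}},"required":["series"]}

```bash
ls; mkdir -p pics; python3 - <<'E'
from plant import get_state, capture
import cv2
print(get_state())
for n in ["scene","top","wrist"]:
    c=capture(n); cv2.imwrite(f"pics/{n}0.png",c["img"]); print(n,c["K"],c["k1"],c["world_from_camera"])
E
```

```text
pics
{'time_s': 0.0, 'joints': array([ 9.01336322e+01,  2.05904939e+01,  6.32595000e-01, -1.94277682e-02,
       -7.01349203e+01, -1.65062839e+01]), 'qd': array([-0.09488997,  0.11080522, -0.05443592, -0.02617767, -0.0074707 ,
        0.07243318]), 'joint_torque': array([ 8.34954608e-05, -5.82722247e+01,  2.93058103e+01,  6.99725792e+00,
        6.95596682e-03, -1.44915562e-04]), 'tcp_pos': array([0.1901706 , 0.64714307, 0.22562653]), 'eef_rot': array([   5.37632402,   89.90540052, -101.00294421]), 'contact_force': array([-0.72513707, -0.15657237,  0.4853312 ]), 'moment': array([ 0.01350988, -0.02446039,  0.01313163]), 'gripper_width': 0.08782169347497097}
scene [[473.23226381   0.         312.25035051]
 [  0.         473.23226381 235.7915085 ]
 [  0.           0.           1.        ]] -0.06297248314461615 [[-7.69646604e-01 -4.21180769e-01  4.79844626e-01  1.58900758e-01]
 [-6.38470051e-01  5.08085550e-01 -5.78104721e-01  5.71011762e-01]
 [-3.15529483e-04 -7.51302758e-01 -6.59957625e-01  7.13048225e-01]
 [ 0.00000000e+00  0.00000000e+00  0.00000000e+00  1.00000000e+00]]
top [[549.82150939   0.         313.81357522]
 [  0.         549.82150939 232.82663707]
 [  0.           0.           1.        ]] -0.0572039835842822 [[ 0.01755062 -0.99296254  0.11712114  0.5423596 ]
 [-0.99982788 -0.01813417 -0.0039186   0.00168967]
 [ 0.00601492 -0.1170322  -0.99310991  0.99614662]
 [ 0.          0.          0.          1.        ]]
wrist [[348.18837548   0.         319.80831919]
 [  0.         348.18837548 235.95595467]
 [  0.           0.           1.        ]] 0.01267931587458729 [[-0.28180949 -0.92196912 -0.26562447  0.26085035]
 [-0.95946957  0.27115435  0.07676889  0.62609527]
 [ 0.00124668  0.2764928  -0.96101518  0.38319316]
 [ 0.          0.          0.          1.        ]]
```

View pics/scene0.png

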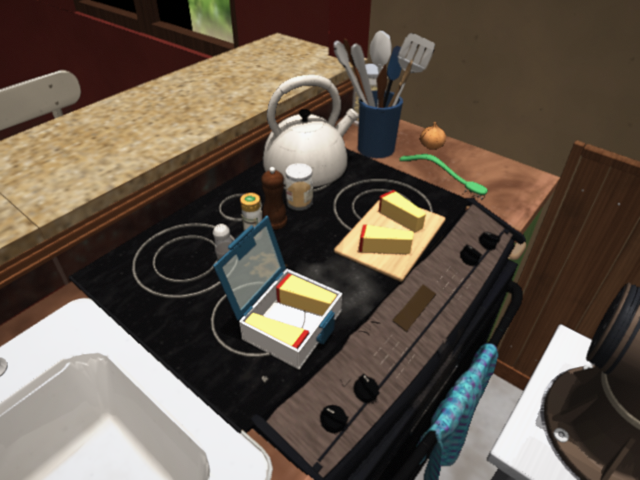

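View pics/top0.png

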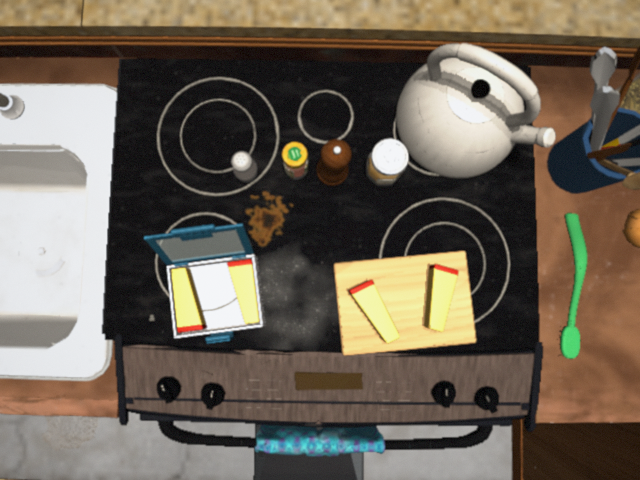

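View pics/wrist0.png

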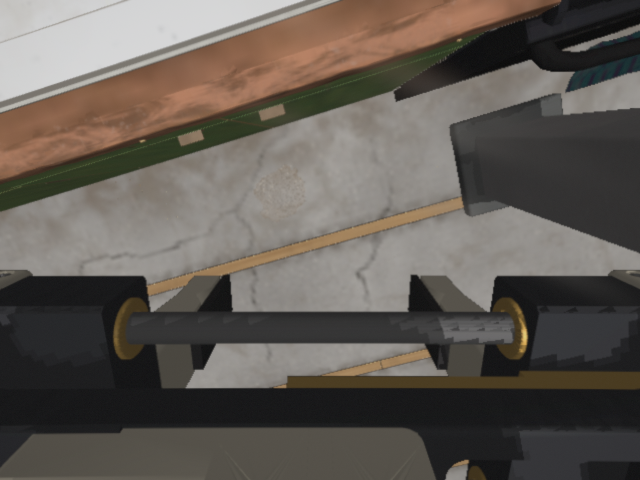

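```bash
cat > h.py <<'E'
import numpy as np, cv2
from plant import get_state, capture
def ray(c,u,v):
    K=c["K"]; p=cv2.undistortPoints(np.array([[[u,v]]],float),K,np.array([c["k1"],0,0,0,0.]))[0,0]
    T=c["world_from_camera"]; return T[:3,3], T[:3,:3]@np.array([p[0],p[1],1])
def onz(c,u,v,z):
    o,d=ray(c,u,v); return o+d*(z-o[2])/d[2]
def proj(c,P):
    T=c["world_from_camera"]; q=T[:3,:3].T@(np.array(P)-T[:3,3]); x,y=q[0]/q[2],q[1]/q[2]; s=1+c["k1"]*(x*x+y*y)
    return c["K"][0,0]*x*s+c["K"][0,2], c["K"][1,1]*y*s+c["K"][1,2]
def st():
    s=get_state(); print(round(s["time_s"],2),"tcp",s["tcp_pos"].round(4),"rot",s["eef_rot"].round(2),"F",s["contact_force"].round(1),"w",round(s["gripper_width"],4),"j",s["joints"].round(1)); return s
E
python3 - <<'E'
from h import *
im=cv2.imread("pics/top0.png")
cv2.imwrite("pics/c_box.png",cv2.resize(im[215:355,135:285],None,fx=5,fy=4.2857*1,interpolation=cv2.INTER_CUBIC) if 0 else cv2.resize(im[220:350,135:285],None,fx=4.5,fy=4.5,interpolation=cv2.INTER_CUBIC))
cv2.imwrite("pics/c_board.png",cv2.resize(im[240:360,325:485],None,fx=5,fy=5,interpolation=cv2.INTER_CUBIC))
im=cv2.imread("pics/scene0.png")
cv2.imwrite("pics/c_sbox.png",cv2.resize(im[210:370,205:355],None,fx=3.7,fy=3.7,interpolation=cv2.INTER_CUBIC))
E
```

```text
(no output)
```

View pics/c_box.png

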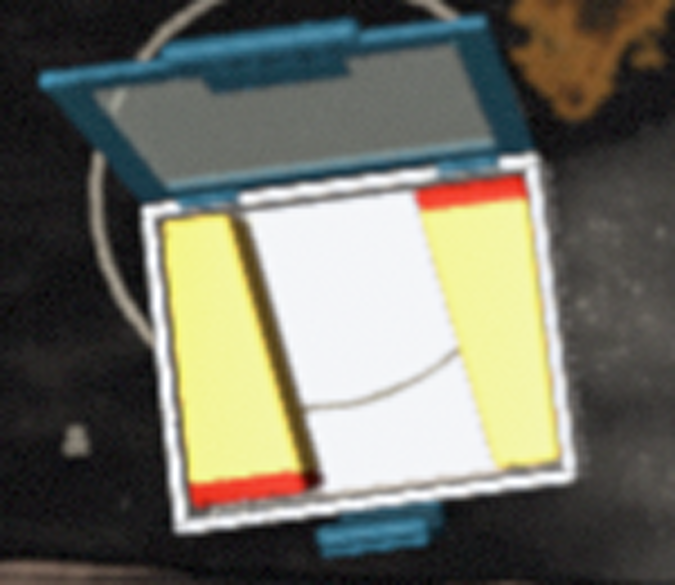

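View pics/c_board.png

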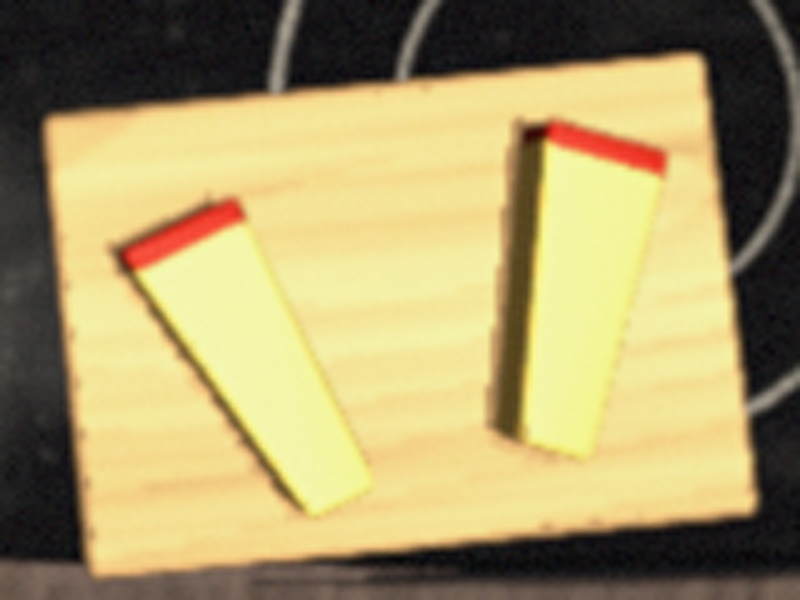

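View pics/c_sbox.png

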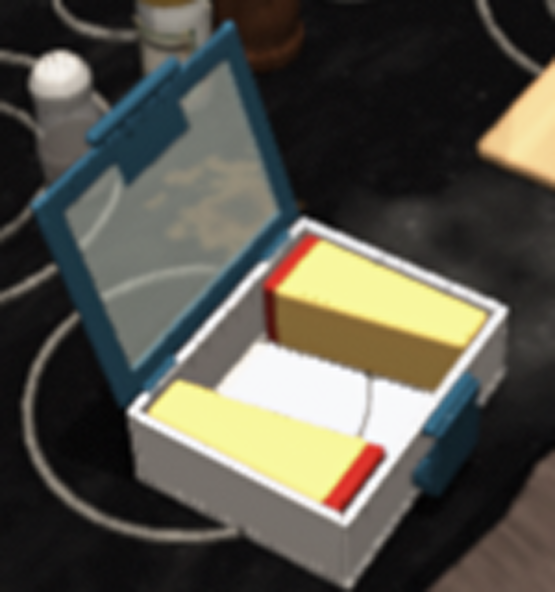

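```bash
cat > m.py <<'E'
from h import *
import pickle
c=capture("top"); img=c["img"]
hsv=cv2.cvtColor(img,cv2.COLOR_BGR2HSV)
for p in [(190,300),(245,290),(375,310),(440,300),(400,300),(433,300),(362,287)]:
    print(p,img[p[1],p[0]],hsv[p[1],p[0]])
f=lambda x,y,s,ox,oy:((x+.5)/s-.5+ox,(y+.5)/s-.5+oy)
print("box rim")
B=[onz(c,*f(x,y,4.5,135,220),0.052)[:2] for x,y in [(142,207),(540,155),(577,478),(180,530)]]
B=np.array(B); print(B.round(4), np.linalg.norm(np.roll(B,-1,0)-B,axis=1).round(4), B.mean(0).round(4))
e=B[0]-B[1]; print("yaw",np.degrees(np.arctan2(-e[0],e[1])), np.degrees(np.arctan2(*(B[1]-B[2])[::-1])))
print("board wedges z=.057")
for q in ([(122,258),(240,200),(372,485),(317,516)],[(548,123),(665,155),(590,458),(522,440)]):
    W=np.array([onz(c,*f(x,y,5,325,240),0.057)[:2] for x,y in q]); print(W.round(4), np.linalg.norm(np.roll(W,-1,0)-W,axis=1).round(4))
    d=W[1]-W[2]; print("square side yaw",np.degrees(np.arctan2(d[1],d[0])))
s=st()
from scipy.spatial.transform import Rotation as R
M=R.from_euler("xyz",s["eef_rot"],degrees=True).as_matrix(); print(M.round(3)); w=capture("wrist")["world_from_camera"]; print("cam in tool",M.T@(w[:3,3]-s["tcp_pos"]))
E
python3 m.py
```

```text
(190, 300) [161 246 244] [ 31  88 246]
(245, 290) [162 245 244] [ 30  86 245]
(375, 310) [172 246 245] [ 30  77 246]
(440, 300) [161 246 244] [ 31  88 246]
(400, 300) [161 236 244] [ 27  87 244]
(433, 300) [162 246 245] [ 30  87 246]
(362, 287) [ 58  76 246] [  3 195 246]
box rim
[[0.5922 0.2511]
 [0.6151 0.0992]
 [0.4931 0.0817]
 [0.4706 0.2312]] [0.1536 0.1232 0.1512 0.1232] [0.5428 0.1658]
yaw 8.5414998952281 8.16629482317768
board wedges z=.057
[[ 0.5543 -0.0636]
 [ 0.5746 -0.1037]
 [ 0.4792 -0.149 ]
 [ 0.4686 -0.1304]] [0.045  0.1056 0.0214 0.1086]
square side yaw 25.42119950915764
[[ 0.6027 -0.2095]
 [ 0.5924 -0.2499]
 [ 0.4892 -0.2232]
 [ 0.495  -0.2001]] [0.0417 0.1065 0.0239 0.1081]
square side yaw -14.473911364585332
0.2 tcp [0.1902 0.6473 0.226 ] rot [   5.97   89.94 -100.41] F [ 0.6 -0.1  0.5] w 0.0879 j [ 90.1  20.6   0.7  -0.  -70.1 -16.5]
[[-0.     0.959 -0.282]
 [-0.001 -0.282 -0.959]
 [-1.     0.     0.001]]
cam in tool [-0.15747866  0.07375522  0.00054601]
```

```bash
cat > fit.py <<'E'
from h import *
def quad(c,mask,z):
    cs,_=cv2.findContours(mask,cv2.RETR_EXTERNAL,cv2.CHAIN_APPROX_NONE)
    out=[]
    for k in cs:
        if cv2.contourArea(k)<300: continue
        for eps in np.arange(1.5,9,.25):
            q=cv2.approxPolyDP(k,eps,True)[:,0]
            if len(q)<=4: break
        P=k[:,0].astype(float); lines=[]
        for i in range(len(q)):
            a,b=q[i].astype(float),q[(i+1)%len(q)].astype(float); L=np.linalg.norm(b-a); t=(b-a)/L
            s=(P-a)@t; d=np.abs((P-a)@np.array([-t[1],t[0]]))
            S=P[(s>.12*L)&(s<.88*L)&(d<2.5)]
            lines.append(cv2.fitLine(S.astype(np.float32),cv2.DIST_HUBER,0,.01,.01).ravel())
        cor=[]
        for i in range(len(q)):
            p,r=lines[i-1],lines[i]
            t=np.linalg.solve(np.array([[p[0],-r[0]],[p[1],-r[1]]]),np.array([r[2]-p[2],r[3]-p[3]]))
            cor.append(p[2:]+t[0]*p[:2])
        cor=np.array(cor); W=np.array([onz(c,u,v,z)[:2] for u,v in cor])
        out.append((cor,W))
    return out
E
python3 - <<'E'
from fit import *
c=capture("top"); img=c["img"]
big=cv2.resize(img,None,fx=4,fy=4,interpolation=cv2.INTER_CUBIC)
h=cv2.cvtColor(big,cv2.COLOR_BGR2HSV)
def go(x0,x1,y0,y1,m,z,name):
    M=np.zeros_like(m); M[y0*4:y1*4,x0*4:x1*4]=m[y0*4:y1*4,x0*4:x1*4]
    M=cv2.morphologyEx(M,cv2.MORPH_OPEN,np.ones((5,5))); M=cv2.morphologyEx(M,cv2.MORPH_CLOSE,np.ones((9,9)))
    cs,_=cv2.findContours(M,cv2.RETR_EXTERNAL,cv2.CHAIN_APPROX_NONE)
    k=max(cs,key=cv2.contourArea); N=np.zeros_like(M); cv2.drawContours(N,[k],-1,255,-1)
    cc=dict(c); 
    class D(dict):pass
    K=c["K"].copy(); K[:2]*=4; K[0,2]+=1.5; K[1,2]+=1.5; cc["K"]=K
    for cor,W in quad(cc,N,z):
        print(name,((cor-1.5)/4).round(1).tolist()); print(W.round(4).tolist(),np.linalg.norm(np.roll(W,-1,0)-W,axis=1).round(4))
        for i in range(len(cor)):
            cv2.circle(big,tuple(int(x) for x in cor[i]),3,(255,0,255),1)
red=((h[...,0]<10)|(h[...,0]>170))&(h[...,1]>130)&(h[...,2]>150)
yel=(h[...,0]>=29)&(h[...,0]<=34)&(h[...,1]>50)&(h[...,2]>215)
a=((red|yel)*255).astype(np.uint8)
go(340,405,275,350,a,.057,"L"); go(420,465,260,335,a,.057,"R")
go(235,265,255,328,a,.049,"a"); go(165,210,260,335,a,.049,"d")
ry=(yel*255).astype(np.uint8)
go(340,405,275,350,ry,.057,"Ly"); go(420,465,260,335,ry,.057,"Ry")
cv2.imwrite("pics/f1.png",big[220*4:350*4,160*4:270*4]); cv2.imwrite("pics/f2.png",big[240*4:360*4,325*4:485*4])
E
```

```text
L [[349.5, 289.1000061035156], [387.1000061035156, 342.5], [398.29998779296875, 336.70001220703125], [371.1000061035156, 278.79998779296875]]
[[0.5579, -0.0644], [0.4691, -0.1289], [0.4789, -0.1479], [0.5759, -0.1012]] [0.1097 0.0214 0.1076 0.0409]
R [[434.79998779296875, 263.70001220703125], [430.5, 327.5], [442.1000061035156, 330.70001220703125], [457.79998779296875, 270.1000061035156]]
[[0.6036, -0.2105], [0.4952, -0.2026], [0.4901, -0.2223], [0.5933, -0.2503]] [0.1087 0.0204 0.1069 0.041 ]
a [[234.60000610351562, 260.6000061035156], [234.60000610351562, 288.29998779296875], [244.89999389648438, 322.3999938964844], [257.70001220703125, 321.0], [250.39999389648438, 258.5]]
[[0.6034, 0.1337], [0.5557, 0.1321], [0.4982, 0.1126], [0.5009, 0.091], [0.6075, 0.1065]] [0.0477 0.0608 0.0218 0.1077 0.0275]
d [[184.1999969482422, 268.3999938964844], [171.5, 269.5], [178.0, 332.0], [201.6999969482422, 329.0]]
[[0.5883, 0.2205], [0.5859, 0.2423], [0.4796, 0.2264], [0.4855, 0.1861]] [0.0219 0.1074 0.0407 0.1083]
Ly [[353.0, 294.6000061035156], [387.1000061035156, 342.20001220703125], [398.70001220703125, 336.79998779296875], [373.70001220703125, 284.70001220703125]]
[[0.5486, -0.0705], [0.4696, -0.1289], [0.4789, -0.1486], [0.566, -0.1057]] [0.0983 0.0217 0.0971 0.0392]
Ry [[434.70001220703125, 269.5], [429.79998779296875, 327.29998779296875], [442.0, 330.6000061035156], [456.29998779296875, 275.6000061035156]]
[[0.5937, -0.2104], [0.4955, -0.2015], [0.4901, -0.2223], [0.5837, -0.2476]] [0.0986 0.0215 0.0969 0.0385]
```

```bash
cat > plan.py <<'E'
from h import *
import sys
from scipy.spatial.transform import Rotation as R
def phi(s):
    M=R.from_euler("xyz",s["eef_rot"],degrees=True).as_matrix(); return np.degrees(np.arctan2(M[1,1],M[0,1])),M
def plan(way,n,turn=None,dp=4):
    """way: list of (x,y,z) waypoints ; turn: signed deg change of phi_y; n rows"""
    s=st(); p0=s["tcp_pos"]; f0,M=phi(s); print("phi",round(f0,2),"tooldown",M[:,0].round(4))
    P=np.vstack([p0]+[np.array(w,float) for w in way]); L=np.r_[0,np.cumsum(np.linalg.norm(np.diff(P,axis=0),axis=1))]
    t=np.linspace(0,1,n+1); a=.12 if n>=10 else .0
    # trapezoid
    if a: 
        v=1/(1-a); u=np.where(t<a,v*t*t/2/a,np.where(t>1-a,1-v*(1-t)**2/2/a,v*(t-a/2)))
    else: u=t
    Q=np.array([np.interp(u*L[-1],L,P[:,i]) for i in range(3)]).T
    F=f0+(turn or 0)*u
    pos=p0.copy(); f=f0; rows=[]
    for i in range(1,n+1):
        c,sn=np.cos(np.radians(f)),np.sin(np.radians(f))
        X=np.array([0,0,-1.]);Y=np.array([c,sn,0]);Z=np.cross(X,Y)
        d=Q[i]-pos; r=np.array([d@X,d@Y,d@Z]).round(dp); sp=round(-np.radians(F[i]-f),3)
        rows.append([*r,sp]); pos=pos+X*r[0]+Y*r[1]+Z*r[2]; f-=np.degrees(sp)
    rows=np.array(rows); assert abs(rows[:,:3]).max()<.0417 and abs(rows[:,3]).max()<.125,(abs(rows).max(0))
    print("max row",np.linalg.norm(rows[:,:3],axis=1).max().round(4), "end",pos.round(4),round(f,2))
    for k in range(0,n,5): print("[" + ", ".join("%g"%(x+0) for x in rows[k:k+5].ravel())+"]")
def box(x,y,z,bx=(0.5428,0.1658),yaw=8.4):
    c,s=np.cos(np.radians(yaw)),np.sin(np.radians(yaw)); return [bx[0]+c*x-s*y,bx[1]+s*x+c*y,z]
E
python3 - <<'E'
from plan import *
import numpy as np
y=np.radians(25.7); L=np.array([.5205-.00078*np.sin(y),-.1106+.00078*np.cos(y)])
print(L)
plan([(.33,.42,.22),(.43,.1,.2),(L[0],L[1],.14)],25,-137.9)
E
```

```text
[ 0.52016175 -0.10989716]
0.3 tcp [0.1903 0.6475 0.2263] rot [  9.91  89.97 -96.47] F [-0.6 -0.4 -0.4] w 0.0877 j [ 90.1  20.6   0.7  -0.  -70.1 -16.5]
phi -16.38 tooldown [-1.e-04 -5.e-04 -1.e+00]
max row 0.0382 end [ 0.5202 -0.1099  0.14  ] -154.29
[0.0001, 0.0047, 0.0043, 0.018, 0.0005, 0.0144, 0.0125, 0.055, 0.0007, 0.0251, 0.0195, 0.091, 0.0009, 0.0321, 0.0206, 0.11, 0.0009, 0.0341, 0.0169, 0.109]
[0.0009, 0.0358, 0.0131, 0.109, 0.0009, 0.037, 0.0092, 0.11, 0.0009, 0.0378, 0.005, 0.109, 0.0016, 0.0374, 0.0055, 0.11, 0.0023, 0.0376, 0.0061, 0.109]
[0.0023, 0.038, 0.002, 0.109, 0.0022, 0.038, -0.0022, 0.11, 0.0023, 0.0376, -0.0063, 0.109, 0.0023, 0.0366, -0.0104, 0.11, 0.0023, 0.0353, -0.0143, 0.109]
[0.0022, 0.0335, -0.0181, 0.109, 0.0023, 0.0313, -0.0216, 0.11, 0.0074, 0.0264, -0.0263, 0.109, 0.0097, 0.0222, -0.0295, 0.11, 0.0097, 0.0188, -0.0317, 0.109]
[0.0097, 0.0152, -0.0336, 0.109, 0.0097, 0.0115, -0.035, 0.11, 0.008, 0.0063, -0.0301, 0.091, 0.0049, 0.0022, -0.0183, 0.055, 0.0016, 0.0003, -0.0062, 0.018]
```

>>> play_rows(series=[0.0001,0.0047,0.0043,0.018,0.0005,0.0144,0.0125,0.055,0.0007,0.0251,0.0195,0.091,0.0009,0.0321,0.0206,0.11,0.0009,0.0341,0.0169,0.109], jaw=100, squeeze=25)

```text
time_s: 0.72
tcp_pos: [0.2605, 0.5324, 0.2231]
eef_rot: [33.1, 90.0, -95.5]
contact_force: [0.4, 0.7, 0.2]
gripper_width: 0.0875
```

>>> play_rows(series=[0.0009,0.0358,0.0131,0.109,0.0009,0.037,0.0092,0.11,0.0009,0.0378,0.005,0.109,0.0016,0.0374,0.0055,0.11,0.0023,0.0376,0.0061,0.109])

```text
time_s: 1.13
tcp_pos: [0.348, 0.3638, 0.217]
eef_rot: [-154.6, 90.0, 45.4]
contact_force: [1.6, 0.5, 0.7]
gripper_width: 0.0877
```

>>> play_rows(series=[0.0023,0.038,0.002,0.109,0.0022,0.038,-0.0022,0.11,0.0023,0.0376,-0.0063,0.109,0.0023,0.0366,-0.0104,0.11,0.0023,0.0353,-0.0143,0.109])

```text
time_s: 1.55
tcp_pos: [0.4037, 0.1818, 0.2057]
eef_rot: [-119.2, 89.9, 49.4]
contact_force: [0.8, 1.9, 0.2]
gripper_width: 0.0876
```

>>> play_rows(series=[0.0022,0.0335,-0.0181,0.109,0.0023,0.0313,-0.0216,0.11,0.0074,0.0264,-0.0263,0.109,0.0097,0.0222,-0.0295,0.11,0.0097,0.0188,-0.0317,0.109])

```text
time_s: 1.97
tcp_pos: [0.4695, 0.0068, 0.1745]
eef_rot: [-112.7, 89.9, 24.6]
contact_force: [0.7, 1.7, -0.2]
gripper_width: 0.0877
```

>>> play_rows(series=[0.0097,0.0152,-0.0336,0.109,0.0097,0.0115,-0.035,0.11,0.008,0.0063,-0.0301,0.091,0.0049,0.0022,-0.0183,0.055,0.0016,0.0003,-0.0062,0.018])

```text
time_s: 2.38
tcp_pos: [0.52, -0.1125, 0.1391]
eef_rot: [78.7, 89.9, -166.0]
contact_force: [-0.5, -0.4, -0.1]
gripper_width: 0.088
```

```bash
python3 - <<'E'
from plan import *
s=st(); print(phi(s)[0])
c=capture("wrist"); cv2.imwrite("pics/w1.png",c["img"])
E
```

```text
2.38 tcp [ 0.52   -0.1125  0.1391] rot [  78.67   89.9  -166.01] F [-0.5 -0.4 -0.1] w 0.088 j [  8.9  11.6 -24.2   0.  -54.3 -73.6]
-154.6763809105168
```

View pics/w1.png

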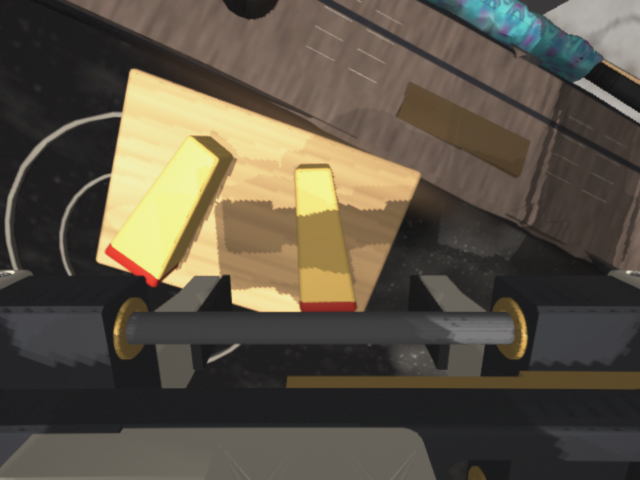

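```bash
python3 - <<'E'
from plan import *
c=capture("wrist"); im=c["img"]; cv2.imwrite("pics/w1c.png",cv2.resize(im[150:325,270:380],None,fx=3.4,fy=3.4,interpolation=cv2.INTER_CUBIC))
E
```

```text
(no output)
```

View pics/w1c.png

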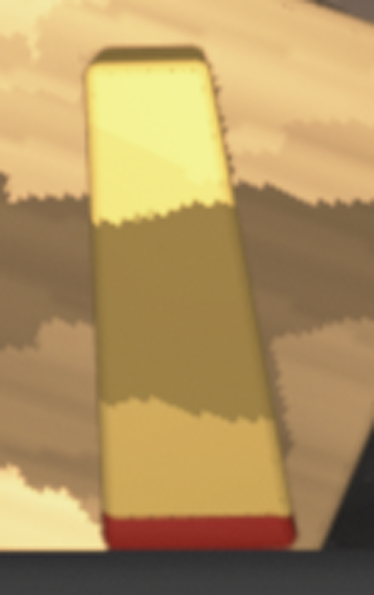

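```bash
python3 - <<'E'
from plan import *
c=capture("wrist"); s=get_state()
f=lambda x,y,s,ox,oy:((x+.5)/s-.5+ox,(y+.5)/s-.5+oy)
W=[onz(c,*f(x,y,3.4,270,150),.057) for x,y in [(87,61),(208,61),(102,515),(292,515)]]
W=np.array(W)[:,:2]; print(W.round(4)); d=W[2]-W[0]; print("yaw",np.degrees(np.arctan2(d[1],d[0])),np.linalg.norm(d),np.linalg.norm(W[1]-W[0]),np.linalg.norm(W[3]-W[2]))
yw=np.radians(25.7); ex=np.array([np.cos(yw),np.sin(yw)]);ey=np.array([-ex[1],ex[0]])
print("implied origin", W[0]+ex*55+0 if 0 else W[0]+ex*.055+ey*.0175)
st()
E
```

```text
[[ 0.4774 -0.1494]
 [ 0.4669 -0.1276]
 [ 0.5667 -0.1051]
 [ 0.5484 -0.0669]]
yaw 26.395298753298583 0.09968424361295904 0.024170207473890457 0.0423576097015725
implied origin [ 0.51933863 -0.10979465]
2.53 tcp [ 0.5198 -0.11    0.1402] rot [ 62.27  89.97 177.96] F [ 0.2  1.3 -0.2] w 0.0878 j [  9.2  11.4 -24.3  -0.  -54.4 -73.5]
```

>>> play_rows(series=[0.02,0,0,0,0.025,0,0,0,0.025,0,0,0,0.02,0,0,0,0.01,0,0,0], jaw=80)

```text
time_s: 2.95
tcp_pos: [0.5188, -0.1085, 0.0388]
eef_rot: [61.0, 89.9, 176.9]
contact_force: [-0.0, -0.4, 0.1]
gripper_width: 0.0705
```

>>> play_rows(series=[0,0,0,0,0,0,0,0,0,0,0,0,0,0,0,0,0,0,0,0], jaw=20, squeeze=25)

```text
time_s: 3.37
tcp_pos: [0.521, -0.1096, 0.0415]
eef_rot: [-108.9, 89.9, 6.9]
contact_force: [-1.2, 0.1, 0.4]
gripper_width: 0.0424
```

>>> play_rows(series=[0,0,0,0,0,0,0,0,0,0,0,0,0,0,0,0,0,0,0,0])

```text
time_s: 3.78
tcp_pos: [0.5209, -0.1099, 0.0411]
eef_rot: [-116.8, 89.9, -1.1]
contact_force: [-0.6, 0.2, 6.9]
gripper_width: 0.0358
```

>>> play_rows(series=[-0.01,0,0,0,-0.03,0,0,0,-0.04,0,0,0,-0.03,0,0,0,-0.01,0,0,0])

```text
time_s: 4.2
tcp_pos: [0.5223, -0.1099, 0.1657]
eef_rot: [-116.8, 89.6, -1.0]
contact_force: [1.1, 0.3, -0.8]
gripper_width: 0.0361
```

```bash
python3 - <<'E'
from plan import *
c=capture("wrist"); cv2.imwrite("pics/w2.png",c["img"])
plan([(.5,-.03,.15),box(0,.018,.13)],15,-17.0)
E
```

```text
4.25 tcp [ 0.5225 -0.1098  0.1656] rot [-114.12   89.58    1.62] F [1.2 0.9 0.6] w 0.0358 j [  9.2   9.9 -22.4   0.1 -57.2 -73.5]
phi -154.25 tooldown [ 7.4e-03  2.0e-04 -1.0e+00]
max row 0.023 end [0.5402 0.1836 0.13  ] -171.27
[0.0012, -0.0011, 0.0062, 0.006, 0.0035, -0.0031, 0.0182, 0.019, 0.0042, -0.0034, 0.0223, 0.022, 0.0043, -0.0029, 0.0223, 0.023, 0.0033, -0.0065, 0.0211, 0.022]
[0.0021, -0.0118, 0.0196, 0.023, 0.0021, -0.0113, 0.0198, 0.022, 0.0021, -0.0109, 0.02, 0.023, 0.0021, -0.0105, 0.0203, 0.022, 0.0021, -0.01, 0.0206, 0.023]
[0.0021, -0.0095, 0.0207, 0.022, 0.0021, -0.0091, 0.021, 0.023, 0.0021, -0.0085, 0.0211, 0.022, 0.0017, -0.0067, 0.0176, 0.018, 0.0006, -0.0022, 0.0059, 0.007]
```

View pics/w2.png

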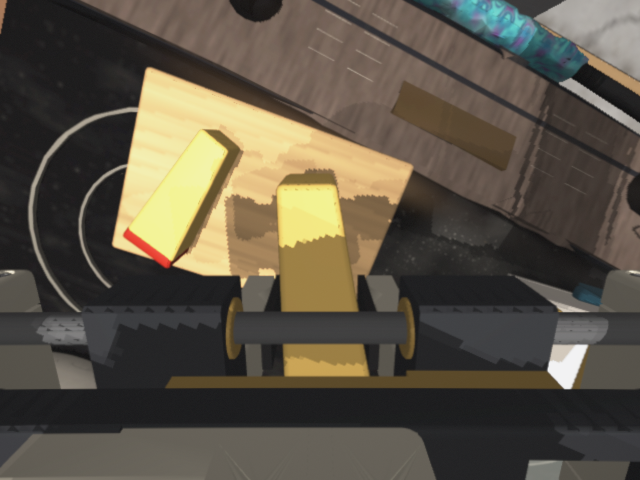

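```bash
python3 - <<'E'
from plan import *
c=capture("wrist"); im=c["img"]; cv2.imwrite("pics/w2c.png",cv2.resize(im[165:385,260:390],None,fx=2.7,fy=2.7,interpolation=cv2.INTER_CUBIC))
E
```

```text
(no output)
```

View pics/w2c.png

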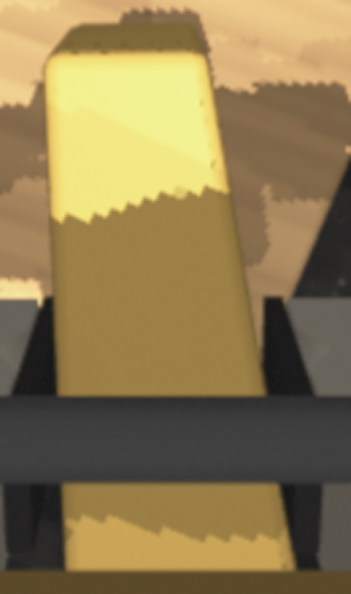

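```bash
cat >> plan.py <<'E'
def held(c,s,pts,dx=-.017):
    _,M=phi(s); out=[]
    for u,v in pts:
        o,d=ray(c,u,v); o=M.T@(o-s["tcp_pos"]); d=M.T@d; out.append((o+d*(dx-o[0])/d[0]))
    return np.array(out)
cf=lambda x,y,s,ox,oy:((x+.5)/s-.5+ox,(y+.5)/s-.5+oy)
E
python3 - <<'E'
from plan import *
c=capture("wrist"); s=st()
H=held(c,s,[cf(x,y,2.7,260,165) for x,y in [(46,57),(207,55),(64,570),(296,570)]])
print(H.round(4)); d=H[2]-H[0]; print("sq side angle to tool y",np.degrees(np.arctan2(d[2],-d[1])))
E
```

```text
4.35 tcp [ 0.5202 -0.1096  0.161 ] rot [-91.5   89.89  24.19] F [ 0.5  1.3 -1.5] w 0.0362 j [  9.2  10.2 -22.8  -0.  -57.  -73.5]
[[-0.017   0.0549 -0.018 ]
 [-0.017   0.0552  0.0064]
 [-0.017  -0.0365 -0.0178]
 [-0.017  -0.0364  0.0235]]
sq side angle to tool y 0.09036619206810957
```

```bash
python3 - <<'E'
from plan import *
s=get_state(); f=phi(s)[0]
plan([(.5,-.03,.15),box(0,.0187,.13)],15,-171.6-f)
E
```

```text
4.35 tcp [ 0.5202 -0.1096  0.161 ] rot [-91.5   89.89  24.19] F [ 0.5  1.3 -1.5] w 0.0362 j [  9.2  10.2 -22.8  -0.  -57.  -73.5]
phi -154.31 tooldown [ 1.7e-03  8.0e-04 -1.0e+00]
max row 0.0229 end [0.5401 0.1843 0.13  ] -171.61
[0.0008, -0.0012, 0.0062, 0.006, 0.0025, -0.0036, 0.0183, 0.019, 0.0031, -0.004, 0.0223, 0.023, 0.003, -0.0034, 0.0224, 0.023, 0.0026, -0.0073, 0.0209, 0.023]
[0.0021, -0.0117, 0.0196, 0.023, 0.0021, -0.0112, 0.0198, 0.022, 0.002, -0.0108, 0.02, 0.023, 0.0021, -0.0104, 0.0203, 0.023, 0.0021, -0.0098, 0.0205, 0.023]
[0.0021, -0.0094, 0.0208, 0.023, 0.0021, -0.0089, 0.0209, 0.023, 0.0021, -0.0085, 0.0212, 0.023, 0.0017, -0.0065, 0.0175, 0.018, 0.0006, -0.0021, 0.006, 0.007]
```

>>> play_rows(series=[0.0008,-0.0012,0.0062,0.006,0.0025,-0.0036,0.0183,0.019,0.0031,-0.004,0.0223,0.023,0.003,-0.0034,0.0224,0.023,0.0026,-0.0073,0.0209,0.023])

```text
time_s: 4.77
tcp_pos: [0.4995, -0.0189, 0.1461]
eef_rot: [80.8, 89.8, -169.1]
contact_force: [-0.9, -0.1, -1.9]
gripper_width: 0.036
```

>>> play_rows(series=[0.0021,-0.0117,0.0196,0.023,0.0021,-0.0112,0.0198,0.022,0.002,-0.0108,0.02,0.023,0.0021,-0.0104,0.0203,0.023,0.0021,-0.0098,0.0205,0.023])

```text
time_s: 5.18
tcp_pos: [0.5214, 0.0933, 0.1358]
eef_rot: [100.6, 89.8, -155.7]
contact_force: [0.4, -0.4, 0.0]
gripper_width: 0.0361
```

>>> play_rows(series=[0.0021,-0.0094,0.0208,0.023,0.0021,-0.0089,0.0209,0.023,0.0021,-0.0085,0.0212,0.023,0.0017,-0.0065,0.0175,0.018,0.0006,-0.0021,0.006,0.007])

```text
time_s: 5.6
tcp_pos: [0.5391, 0.1861, 0.1268]
eef_rot: [114.7, 89.8, -146.9]
contact_force: [0.3, -0.2, -1.6]
gripper_width: 0.0358
```

```bash
python3 - <<'E'
from plan import *
for n in ["wrist","top","scene"]:
    c=capture(n); cv2.imwrite(f"pics/{n}3.png",c["img"])
    if n=="scene": cv2.imwrite("pics/s3c.png",cv2.resize(c["img"][180:370,195:365],None,fx=3.1,fy=3.1,interpolation=cv2.INTER_CUBIC))
s=st(); print(phi(s)[0]); print(box(0,.0187,.13))
E
```

```text
5.75 tcp [0.5388 0.1839 0.1276] rot [ 115.31   89.81 -146.22] F [-1.7 -0.8 -1.7] w 0.0359 j [  38.5   15.6  -20.3   -0.   -54.2 -120. ]
-171.5309825550133
[np.float64(0.5400682473658829), np.float64(0.18429939262640788), 0.13]
```

View pics/wrist3.png

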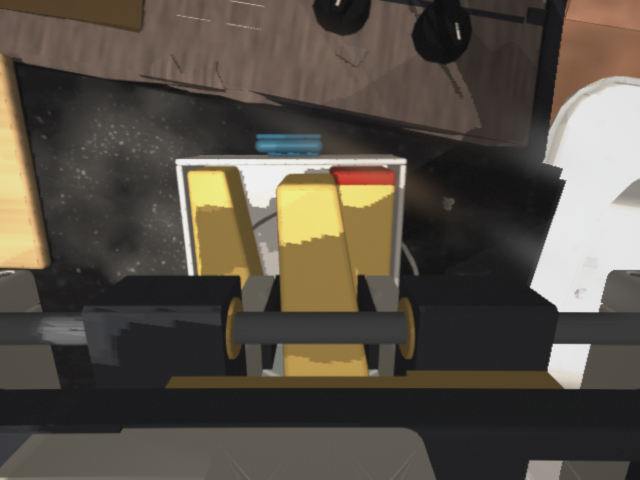

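View pics/s3c.png

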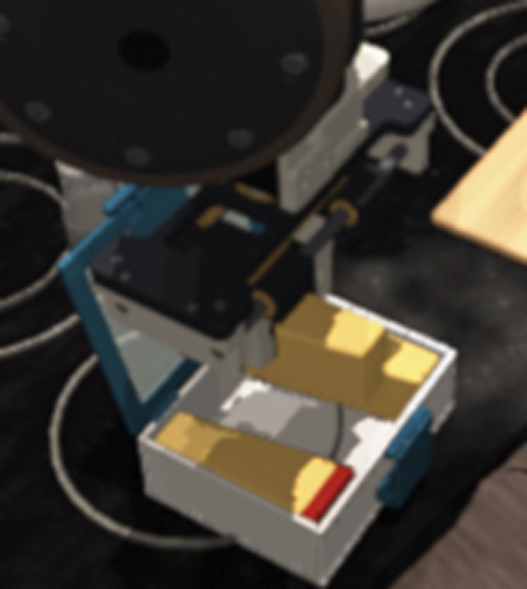

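```bash
python3 - <<'E'
from plan import *
c=capture("wrist"); im=c["img"]; cv2.imwrite("pics/w3c.png",cv2.resize(im[145:285,170:415],None,fx=3.2,fy=3.2,interpolation=cv2.INTER_CUBIC))
E
```

```text
(no output)
```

View pics/w3c.png

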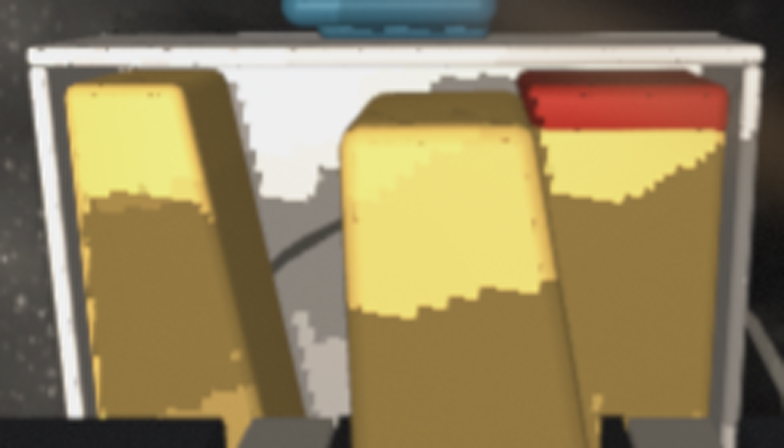

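```bash
python3 - <<'E'
from plan import *
c=capture("wrist"); s=st()
def inbox(P):
    d=np.array(P[:2])-np.array([.5428,.1658]); a=np.radians(8.4); return np.array([np.cos(a)*d[0]+np.sin(a)*d[1],-np.sin(a)*d[0]+np.cos(a)*d[1]])*1000
for n,x,y,z in [("rimL",29,46,.052),("rimR",763,46,.052),("inL",45,67,.052),("inR",743,66,.052),("aL",67,86,.049),("aR",181,86,.049),("aR2",213,222,.049),("dR",725,87,.049),("dR2",708,415,.049),("aL2",99,415,.049)]:
    print(n,inbox(onz(c,*cf(x,y,3.2,170,145),z)).round(1))
H=held(c,s,[cf(x,y,3.2,170,145) for x,y in [(343,132),(533,128),(352,440),(584,440)]])
print((H*1000).round(1)); print("tcp in box",inbox(s["tcp_pos"]),phi(s)[0])
E
```

```text
5.85 tcp [0.5392 0.1832 0.1285] rot [ 114.21   89.9  -147.39] F [ 0.3 -0.3 -1.2] w 0.0358 j [  38.4   15.6  -20.3   -0.   -54.2 -120. ]
rimL [-62.1 -74.6]
rimR [-62.3  75.7]
inL [-57.9 -71.8]
inR [-58.3  71.9]
aL [-53.8 -68.8]
aR [-53.9 -45. ]
aR2 [-24.7 -40.2]
dR [-53.8  69.1]
dR2 [20.1 69.7]
aL2 [ 20.2 -69. ]
[[-17.   56.4 -17.2]
 [-17.   56.9   6.7]
 [-17.   14.6 -17.3]
 [-17.   14.6  14.2]]
tcp in box [-1.02021134 17.78137013] -171.59554101435313
```

>>> play_rows(series=[0.015,-0.001,-0.0007,0,0.02,0,0,0,0.015,0,0,0,0.015,0,0,0,0.01,0,0,0])

```text
time_s: 6.27
tcp_pos: [0.5403, 0.1822, 0.053]
eef_rot: [111.1, 89.9, -150.5]
contact_force: [-0.5, 0.3, -2.0]
gripper_width: 0.0364
```

```bash
cat >> plan.py <<'E'
def inbox(P):
    d=np.array(P[:2])-np.array([.5428,.1658]); a=np.radians(8.4); return np.array([np.cos(a)*d[0]+np.sin(a)*d[1],-np.sin(a)*d[0]+np.cos(a)*d[1]])*1000
E
python3 - <<'E'
from plan import *
s=st(); print("tcp in box",inbox(s["tcp_pos"]).round(1),phi(s)[0])
c=capture("wrist"); cv2.imwrite("pics/w4.png",c["img"])
E
```

```text
6.27 tcp [0.5403 0.1822 0.053 ] rot [ 111.11   89.91 -150.55] F [-0.5  0.3 -2. ] w 0.0364 j [  38.3   20.7  -24.8   -0.   -44.6 -119.9]
tcp in box [-0.1 16.6] -171.6600711793325
```

View pics/w4.png

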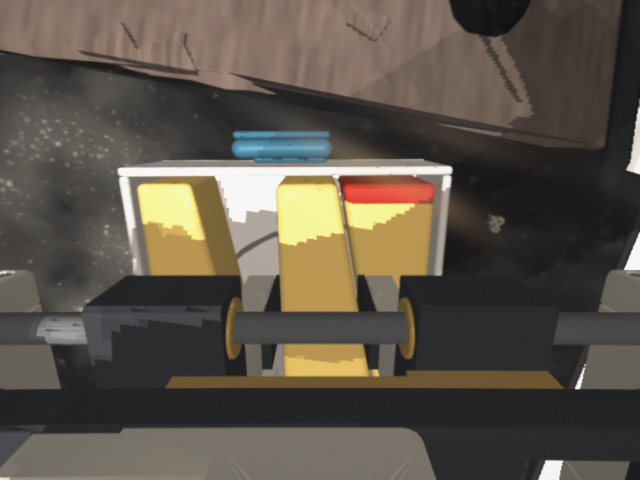

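>>> play_rows(series=[0.0015,0,0,0,0,0,0.0015,0,0,0,0.0015,0,0,0,0,0,0,0,0,0])

```text
time_s: 6.73
tcp_pos: [0.5409, 0.1865, 0.0534]
eef_rot: [-88.2, 90.0, 10.2]
contact_force: [1.6, -3.3, -0.5]
gripper_width: 0.0359
```

>>> play_rows(series=[0,0,0,0,0,0,0,0,0,0,0,0,0,0,0,0,0,0,0,0], jaw=52)

```text
time_s: 7.15
tcp_pos: [0.5408, 0.1869, 0.0529]
eef_rot: [-56.9, 90.0, 41.5]
contact_force: [-0.3, 0.2, -0.1]
gripper_width: 0.0456
```

```bash
python3 - <<'E'
from plan import *
s=st(); print("tcp in box",inbox(s["tcp_pos"]).round(1),phi(s)[0])
c=capture("wrist"); cv2.imwrite("pics/w5.png",c["img"])
E
```

```text
7.15 tcp [0.5408 0.1869 0.0529] rot [-56.92  89.97  41.51] F [-0.3  0.2 -0.1] w 0.0456 j [  38.6   20.8  -24.6   -0.   -44.5 -120.2]
tcp in box [ 1.1 21.2] -171.57893222141945
```

View pics/w5.png

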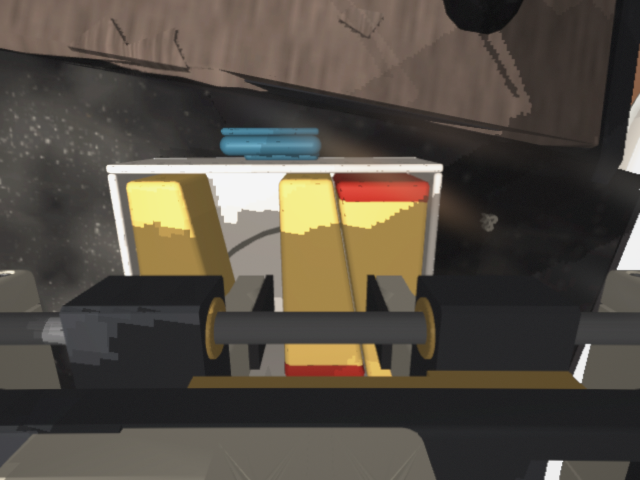

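>>> play_rows(series=[-0.02,0,0,0,-0.02,0,0,0,0,0,0,0,0,0,-0.001,0,0,0,-0.001,0], jaw=0)

```text
time_s: 7.62
tcp_pos: [0.5407, 0.1846, 0.0926]
eef_rot: [20.0, 90.0, 118.4]
contact_force: [-0.4, -0.8, 0.4]
gripper_width: 0.0177
```

>>> play_rows(series=[0,0,0,0,0,0,0,0,0.01,0,0,0,0.01,0,0,0,0.01,0,0,0])

```text
time_s: 8.03
tcp_pos: [0.5405, 0.1844, 0.0612]
eef_rot: [108.0, 89.9, -153.6]
contact_force: [-0.2, -0.7, -0.8]
gripper_width: 0.0005
```

>>> play_rows(series=[0.005,0,0,0,0.004,0,0,0,0.004,0,0,0,0.002,0,0,0,0,0,0,0])

```text
time_s: 8.45
tcp_pos: [0.5408, 0.1845, 0.0493]
eef_rot: [180.0, 90.0, -81.6]
contact_force: [-6.9, -2.0, 15.9]
gripper_width: 0.0007
```

>>> play_rows(series=[-0.01,0,0,0,-0.03,0,0,0,-0.04,0,0,0,-0.03,0,0,0,-0.01,0,0,0], jaw=90)

```text
time_s: 8.87
tcp_pos: [0.5433, 0.1858, 0.1734]
eef_rot: [-70.9, 89.5, 27.5]
contact_force: [0.7, 1.1, 0.4]
gripper_width: 0.028
```

```bash
python3 - <<'E'
from plan import *
y=np.radians(-15.2); L=np.array([.5456-.00078*np.sin(y),-.2214+.00078*np.cos(y)]); print(L)
f=phi(get_state())[0]
plan([(.5,.05,.17),(L[0],L[1],.14)],30,-15.2-f)
E
```

```text
[ 0.54580451 -0.22064729]
8.87 tcp [0.5433 0.1858 0.1734] rot [-70.94  89.55  27.52] F [0.7 1.1 0.4] w 0.028 j [ 3.85e+01  1.32e+01 -1.70e+01  1.00e-01 -5.93e+01 -1.20e+02]
phi -171.54 tooldown [ 0.007   0.0037 -1.    ]
max row 0.0159 end [ 0.5458 -0.2207  0.14  ] -15.18
[0.0001, 0.001, -0.002, -0.014, 0.0001, 0.003, -0.0059, -0.043, 0.0003, 0.0054, -0.0096, -0.072, 0.0003, 0.0083, -0.0125, -0.098, 0.0004, 0.01, -0.0123, -0.104]
[0.0004, 0.0113, -0.0112, -0.103, 0.0004, 0.0123, -0.01, -0.103, 0.0004, 0.0133, -0.0086, -0.104, 0.0004, 0.0141, -0.0073, -0.103, 0.0003, 0.0148, -0.0057, -0.104]
[0.0007, 0.0145, -0.0055, -0.103, 0.0017, 0.0126, -0.0094, -0.103, 0.0018, 0.0136, -0.0081, -0.104, 0.0017, 0.0143, -0.0066, -0.103, 0.0017, 0.0149, -0.0051, -0.103]
[0.0017, 0.0154, -0.0036, -0.104, 0.0017, 0.0157, -0.0019, -0.103, 0.0018, 0.0157, -0.0003, -0.103, 0.0017, 0.0157, 0.0013, -0.104, 0.0017, 0.0155, 0.0029, -0.103]
[0.0017, 0.0151, 0.0046, -0.103, 0.0018, 0.0146, 0.006, -0.104, 0.0017, 0.0139, 0.0075, -0.103, 0.0017, 0.013, 0.0089, -0.104, 0.0017, 0.012, 0.0102, -0.103]
[0.0018, 0.0109, 0.0114, -0.103, 0.0016, 0.0092, 0.0118, -0.098, 0.0012, 0.0058, 0.0093, -0.072, 0.0007, 0.0031, 0.0058, -0.043, 0.0002, 0.001, 0.002, -0.015]
```

>>> play_rows(series=[0.0001,0.001,-0.002,-0.014,0.0001,0.003,-0.0059,-0.043,0.0003,0.0054,-0.0096,-0.072,0.0003,0.0083,-0.0125,-0.098,0.0004,0.01,-0.0123,-0.104])

```text
time_s: 9.28
tcp_pos: [0.5247, 0.1358, 0.1654]
eef_rot: [83.6, 89.9, -158.8]
contact_force: [1.3, -0.4, -0.1]
gripper_width: 0.0614
```

>>> play_rows(series=[0.0004,0.0113,-0.0112,-0.103,0.0004,0.0123,-0.01,-0.103,0.0004,0.0133,-0.0086,-0.104,0.0004,0.0141,-0.0073,-0.103,0.0003,0.0148,-0.0057,-0.104])

```text
time_s: 9.7
tcp_pos: [0.5004, 0.0598, 0.1636]
eef_rot: [49.3, 89.9, -163.4]
contact_force: [0.3, -0.2, -1.3]
gripper_width: 0.0788
```

>>> play_rows(series=[0.0007,0.0145,-0.0055,-0.103,0.0017,0.0126,-0.0094,-0.103,0.0018,0.0136,-0.0081,-0.104,0.0017,0.0143,-0.0066,-0.103,0.0017,0.0149,-0.0051,-0.103])

```text
time_s: 10.12
tcp_pos: [0.5079, -0.0175, 0.156]
eef_rot: [8.5, 89.9, -174.7]
contact_force: [0.5, -0.5, -0.3]
gripper_width: 0.0791
```

>>> play_rows(series=[0.0017,0.0154,-0.0036,-0.104,0.0017,0.0157,-0.0019,-0.103,0.0018,0.0157,-0.0003,-0.103,0.0017,0.0157,0.0013,-0.104,0.0017,0.0155,0.0029,-0.103])

```text
time_s: 10.53
tcp_pos: [0.521, -0.0952, 0.1473]
eef_rot: [-26.2, 89.9, -179.7]
contact_force: [-1.0, 0.1, -0.3]
gripper_width: 0.0788
```

>>> play_rows(series=[0.0017,0.0151,0.0046,-0.103,0.0018,0.0146,0.006,-0.104,0.0017,0.0139,0.0075,-0.103,0.0017,0.013,0.0089,-0.104,0.0017,0.012,0.0102,-0.103])

```text
time_s: 10.95
tcp_pos: [0.5341, -0.1729, 0.1386]
eef_rot: [-65.4, 89.9, 170.7]
contact_force: [0.6, 1.4, 0.0]
gripper_width: 0.079
```

>>> play_rows(series=[0.0018,0.0109,0.0114,-0.103,0.0016,0.0092,0.0118,-0.098,0.0012,0.0058,0.0093,-0.072,0.0007,0.0031,0.0058,-0.043,0.0002,0.001,0.002,-0.015])

```text
time_s: 11.37
tcp_pos: [0.5423, -0.2228, 0.1329]
eef_rot: [-84.1, 89.9, 170.8]
contact_force: [0.4, 0.5, -0.5]
gripper_width: 0.0786
```

```bash
python3 - <<'E'
from plan import *
c=capture("top"); cv2.imwrite("pics/t6.png",cv2.resize(c["img"][220:350,135:285],None,fx=4.5,fy=4.5,interpolation=cv2.INTER_CUBIC))
c=capture("wrist"); cv2.imwrite("pics/w6.png",c["img"])
s=st(); print(phi(s)[0])
E
```

```text
11.47 tcp [ 0.5425 -0.2221  0.1334] rot [-85.    89.92 169.7 ] F [0.4 0.4 0.4] w 0.0793 j [ -3.2  16.7 -17.9  -0.  -55.4  77.9]
-15.305651143296215
```

View pics/t6.png

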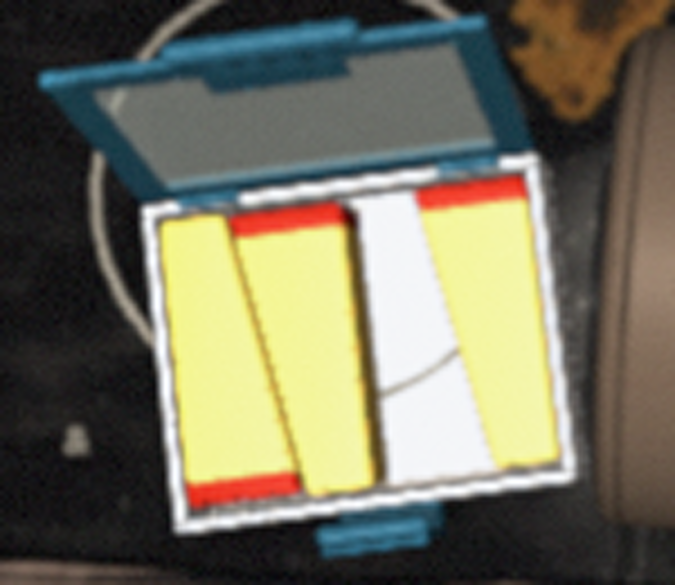

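View pics/w6.png

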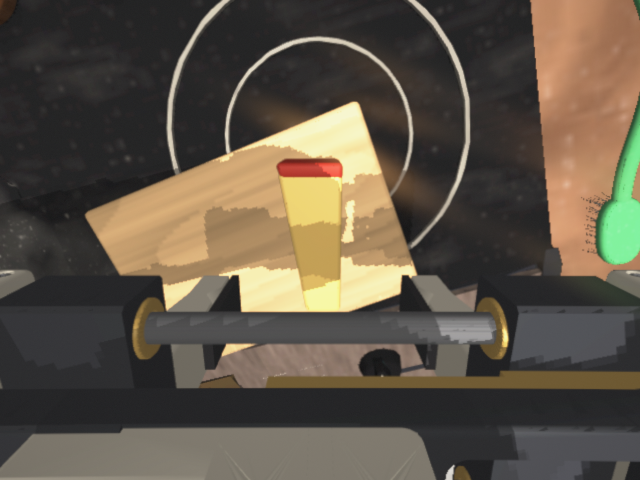

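```bash
python3 - <<'E'
from plan import *
c=capture("wrist"); im=c["img"]; cv2.imwrite("pics/w6c.png",cv2.resize(im[145:320,260:360],None,fx=3.4,fy=3.4,interpolation=cv2.INTER_CUBIC))
E
```

```text
(no output)
```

View pics/w6c.png

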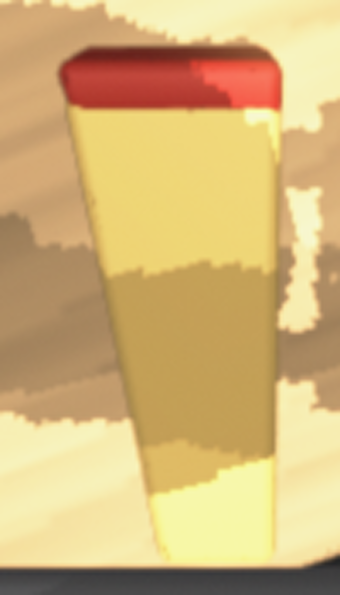

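```bash
python3 - <<'E'
from plan import *
c=capture("wrist"); s=st()
H=held(c,s,[cf(x,y,3.4,260,145) for x,y in [(281,62),(60,62),(273,560),(164,560)]],dx=s["tcp_pos"][2]-.057)
print((H*1000).round(1)); d=H[0]-H[2]; print(np.degrees(np.arctan2(d[2],d[1])))
E
```

```text
11.57 tcp [ 0.5427 -0.2216  0.1339] rot [-91.13  89.96 163.57] F [-0.1 -0.3  0.4] w 0.0786 j [ -3.1  16.7 -17.9  -0.  -55.5  77.8]
[[ 76.9  56.4  15.6]
 [ 76.9  56.4 -27.3]
 [ 76.9 -50.6  15.7]
 [ 76.9 -50.6  -8.2]]
-0.07718086205316788
```

>>> play_rows(series=[0.02,0.002,-0.0023,0,0.025,0,0,0,0.024,0,0,0,0.017,0,0,0,0.008,0,0,0])

```text
time_s: 11.98
tcp_pos: [0.5441, -0.2193, 0.038]
eef_rot: [-85.8, 89.8, 168.9]
contact_force: [-1.0, -0.5, -0.2]
gripper_width: 0.0791
```

>>> play_rows(series=[0,0,0,0,0,0,0,0,0,0,0,0,0,0,0,0,0,0,0,0], jaw=20)

```text
time_s: 12.4
tcp_pos: [0.5463, -0.2202, 0.0416]
eef_rot: [99.5, 89.9, -5.7]
contact_force: [0.3, 0.2, -0.2]
gripper_width: 0.0515
```

>>> play_rows(series=[0,0,0,0,0,0,0,0,0,0,0,0,0,0,0,0,0,0,0,0])

```text
time_s: 12.82
tcp_pos: [0.5458, -0.2203, 0.0408]
eef_rot: [78.6, 90.0, -26.6]
contact_force: [-2.2, 0.2, 5.7]
gripper_width: 0.0355
```

>>> play_rows(series=[-0.01,0,0,0,-0.03,0,0,0,-0.04,0,0,0,-0.03,0,0,0,-0.01,0,0,0])

```text
time_s: 13.23
tcp_pos: [0.5479, -0.2207, 0.166]
eef_rot: [92.6, 89.6, -12.6]
contact_force: [1.0, 0.6, -0.7]
gripper_width: 0.0357
```

```bash
python3 - <<'E'
from plan import *
c=capture("wrist"); im=c["img"]; cv2.imwrite("pics/w7.png",im);cv2.imwrite("pics/w7c.png",cv2.resize(im[165:385,260:390],None,fx=2.7,fy=2.7,interpolation=cv2.INTER_CUBIC))
f=phi(get_state())[0]
y=-171.6-f
plan([(.5,-.05,.17),(.5,.05,.17),box(0,-.0175,.14)],30,y)
E
```

```text
13.28 tcp [ 0.5479 -0.2207  0.1659] rot [ 95.05  89.56 -10.14] F [ 0.4 -1.   0.5] w 0.0359 j [ -3.   15.1 -15.5   0.1 -59.   77.7]
phi -15.2 tooldown [ 0.0075 -0.0013 -1.    ]
max row 0.0148 end [0.5453 0.1485 0.14  ] -171.61
[0, -0.0011, -0.0018, 0.014, -0.0002, -0.0032, -0.0052, 0.043, -0.0002, -0.0057, -0.0085, 0.072, -0.0003, -0.0087, -0.011, 0.098, -0.0004, -0.0103, -0.0106, 0.104]
[-0.0003, -0.0112, -0.0096, 0.103, -0.0004, -0.0122, -0.0083, 0.104, -0.0003, -0.013, -0.007, 0.103, -0.0003, -0.0137, -0.0056, 0.103, -0.0004, -0.0141, -0.0042, 0.104]
[-0.0003, -0.0145, -0.0027, 0.103, -0.0004, -0.0147, -0.0012, 0.104, -0.0003, -0.0148, 0.0004, 0.103, -0.0003, -0.0146, 0.0011, 0.103, 0, -0.0148, -0.0007, 0.104]
[0, -0.0147, 0.0009, 0.103, 0, -0.0146, 0.0024, 0.104, 0, -0.0142, 0.0039, 0.103, 0, -0.0138, 0.0053, 0.103, 0, -0.0132, 0.0067, 0.104]
[0.0017, -0.0131, 0.0056, 0.103, 0.0039, -0.0138, 0.0035, 0.104, 0.004, -0.0133, 0.0049, 0.103, 0.0039, -0.0128, 0.0062, 0.103, 0.0039, -0.0121, 0.0075, 0.104]
[0.004, -0.0112, 0.0088, 0.103, 0.0037, -0.0098, 0.0094, 0.098, 0.0027, -0.0064, 0.0075, 0.072, 0.0017, -0.0035, 0.0047, 0.043, 0.0005, -0.0011, 0.0017, 0.015]
```

View pics/w7c.png

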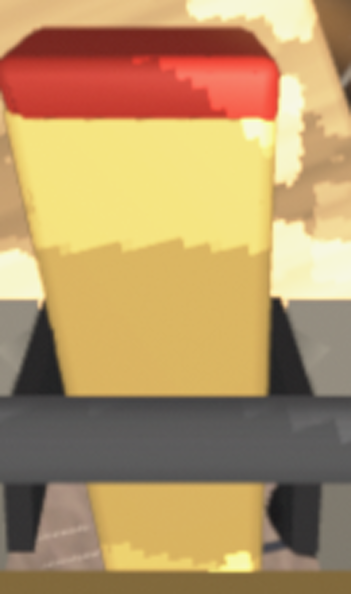

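```bash
python3 - <<'E'
from plan import *
c=capture("wrist"); s=st()
H=held(c,s,[cf(x,y,2.7,260,165) for x,y in [(278,62),(1,62),(261,570),(106,570)]])
print((H*1000).round(1)); d=H[0]-H[2]; print(np.degrees(np.arctan2(d[2],d[1])))
E
```

```text
13.33 tcp [ 0.5469 -0.2203  0.1633] rot [100.9   89.71  -4.32] F [ 0.4 -0.7 -1.6] w 0.0355 j [ -3.   15.2 -15.7   0.  -58.8  77.7]
[[-17.   54.2  18.2]
 [-17.   54.2 -24. ]
 [-17.  -36.6  18.2]
 [-17.  -36.6  -9.4]]
-0.03365131022704869
```

>>> play_rows(series=[0,-0.0011,-0.0018,0.014,-0.0002,-0.0032,-0.0052,0.043,-0.0002,-0.0057,-0.0085,0.072,-0.0003,-0.0087,-0.011,0.098,-0.0004,-0.0103,-0.0106,0.104])

```text
time_s: 13.75
tcp_pos: [0.5311, -0.1742, 0.159]
eef_rot: [-61.2, 89.8, 174.3]
contact_force: [-0.1, -0.3, -1.5]
gripper_width: 0.035
```

>>> play_rows(series=[-0.0003,-0.0112,-0.0096,0.103,-0.0004,-0.0122,-0.0083,0.104,-0.0003,-0.013,-0.007,0.103,-0.0003,-0.0137,-0.0056,0.103,-0.0004,-0.0141,-0.0042,0.104])

```text
time_s: 14.17
tcp_pos: [0.5112, -0.1029, 0.161]
eef_rot: [-24.3, 89.8, -178.5]
contact_force: [-0.2, 0.5, -2.0]
gripper_width: 0.0354
```

>>> play_rows(series=[-0.0003,-0.0145,-0.0027,0.103,-0.0004,-0.0147,-0.0012,0.104,-0.0003,-0.0148,0.0004,0.103,-0.0003,-0.0146,0.0011,0.103,0,-0.0148,-0.0007,0.104])

```text
time_s: 14.58
tcp_pos: [0.4957, -0.0315, 0.1625]
eef_rot: [12.0, 89.8, -171.8]
contact_force: [-0.1, -0.3, -1.3]
gripper_width: 0.0358
```

>>> play_rows(series=[0,-0.0147,0.0009,0.103,0,-0.0146,0.0024,0.104,0,-0.0142,0.0039,0.103,0,-0.0138,0.0053,0.103,0,-0.0132,0.0067,0.104])

```text
time_s: 15.0
tcp_pos: [0.4964, 0.0423, 0.1624]
eef_rot: [52.5, 89.8, -160.9]
contact_force: [0.5, -0.8, -1.2]
gripper_width: 0.0356
```

>>> play_rows(series=[0.0017,-0.0131,0.0056,0.103,0.0039,-0.0138,0.0035,0.104,0.004,-0.0133,0.0049,0.103,0.0039,-0.0128,0.0062,0.103,0.0039,-0.0121,0.0075,0.104])

```text
time_s: 15.42
tcp_pos: [0.523, 0.1078, 0.1447]
eef_rot: [86.4, 89.8, -156.6]
contact_force: [0.6, -0.9, -0.3]
gripper_width: 0.0358
```

>>> play_rows(series=[0.004,-0.0112,0.0088,0.103,0.0037,-0.0098,0.0094,0.098,0.0027,-0.0064,0.0075,0.072,0.0017,-0.0035,0.0047,0.043,0.0005,-0.0011,0.0017,0.015])

```text
time_s: 15.83
tcp_pos: [0.5421, 0.1492, 0.1318]
eef_rot: [110.3, 89.8, -151.5]
contact_force: [-0.1, -0.1, -1.3]
gripper_width: 0.0356
```

```bash
python3 - <<'E'
from plan import *
capture("top")
c=capture("wrist"); im=c["img"]; cv2.imwrite("pics/w8.png",im);cv2.imwrite("pics/w8c.png",cv2.resize(im[145:285,190:430],None,fx=3.2,fy=3.2,interpolation=cv2.INTER_CUBIC))
s=st();print(inbox(s["tcp_pos"]),phi(s)[0])
E
```

```text
15.93 tcp [0.5422 0.1487 0.1327] rot [ 110.99   89.81 -150.63] F [-1.3 -1.3 -2. ] w 0.0357 j [  35.3   14.7  -20.9   -0.   -54.6 -116.9]
[ -3.08769138 -16.80390132] -171.61796636270546
```

View pics/w8.png

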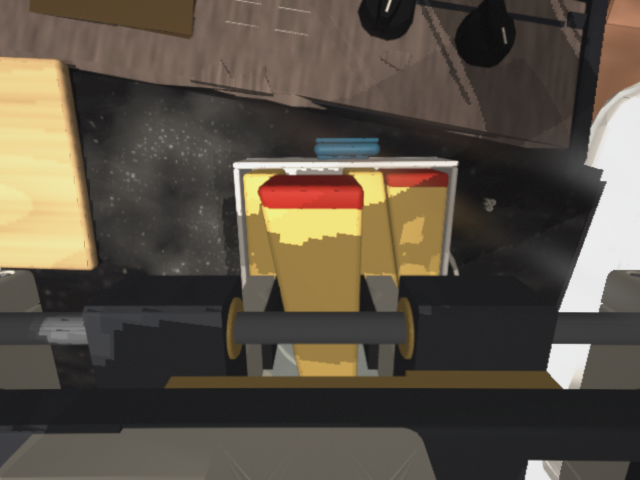

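View pics/w8c.png

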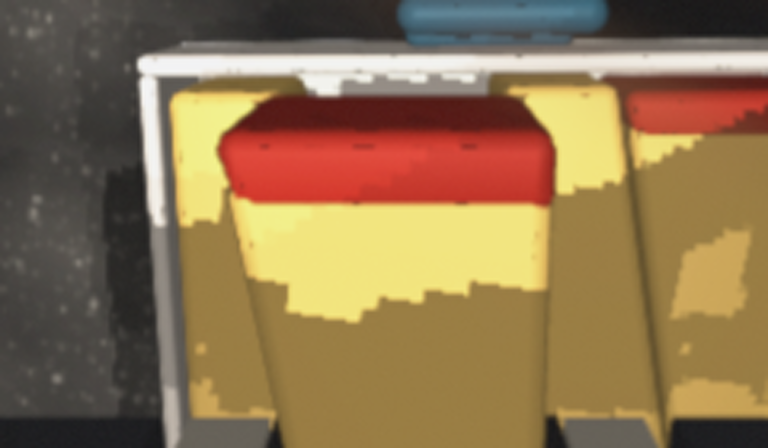

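```bash
python3 - <<'E'
from plan import *
c=capture("wrist"); s=st()
for n,x,y in [("L_l",492,87),("L_r",616,87),("d_l",628,92),("a_l",171,94)]:
    print(n,inbox(onz(c,*cf(x,y,3.2,190,145),.049)).round(1))
c=capture("top")
for n,x,y in [("Lsq",350,225),("Lsq2",374,488),("Lthin",305,494),("asl",418,205),("asl2",500,467),("asq",560,460),("asq2",526,178),("dsq",161,222),("dsq2",190,505)]:
    print(n,inbox(onz(c,*cf(x,y,4.5,135,220),.049)).round(1))
E
```

```text
15.98 tcp [0.5423 0.1485 0.1332] rot [ 111.75   89.85 -149.84] F [ 0.3 -0.1 -1.4] w 0.0358 j [  35.3   14.7  -20.9   -0.   -54.6 -116.8]
L_l [-55.2  -0.8]
L_r [-55.2  25.7]
d_l [-54.1  28.3]
a_l [-53.7 -69.5]
Lsq [44.6 -0.8]
Lsq2 [-55.5   1.1]
Lthin [-54.5  27.4]
asl [ 48.9 -27.5]
asl2 [-53.7 -47.2]
asq [-54.  -70.1]
asq2 [ 53.9 -69.8]
dsq [55.  71.3]
dsq2 [-53.1  71.2]
```

>>> play_rows(series=[0.015,-0.0026,-0.0024,0,0.02,0,0,0,0.014,0,0,0,0.008,0,0,0,0,0,0,0])

```text
time_s: 16.45
tcp_pos: [0.5456, 0.1466, 0.0764]
eef_rot: [108.1, 89.9, -153.5]
contact_force: [0.1, 1.3, -0.8]
gripper_width: 0.0356
```

```bash
python3 - <<'E'
from plan import *
c=capture("wrist"); im=c["img"]; cv2.imwrite("pics/w9c.png",cv2.resize(im[145:285,190:460],None,fx=2.9,fy=2.9,interpolation=cv2.INTER_CUBIC))
s=st();print(inbox(s["tcp_pos"]),phi(s)[0])
E
```

```text
16.5 tcp [0.5459 0.1467 0.0772] rot [ 122.33   89.95 -139.3 ] F [-0.2  0.5 -0.3] w 0.0355 j [  34.9   18.5  -24.1    0.   -47.4 -116.5]
[  0.2763071  -19.38218953] -171.62302023573724
```

View pics/w9c.png

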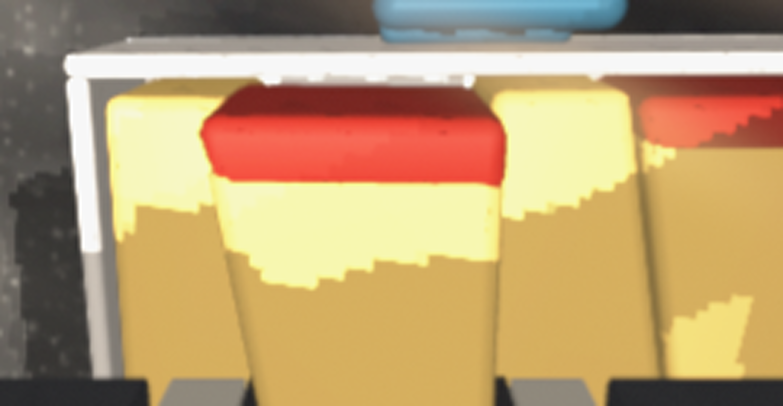

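>>> play_rows(series=[0.0025,0,0,0,0.0025,0,0,0,0.0025,0,0,0,0.0025,0,0,0,0,0,0,0])

```text
time_s: 16.92
tcp_pos: [0.5464, 0.1475, 0.0674]
eef_rot: [-50.6, 89.9, 47.8]
contact_force: [0.7, 4.8, -1.3]
gripper_width: 0.0355
```

>>> play_rows(series=[0.0025,0,0,0,0.0025,0,0,0,0.0025,0,0,0,0.002,0,0,0,0,0,0,0])

```text
time_s: 17.33
tcp_pos: [0.5462, 0.1474, 0.0576]
eef_rot: [-32.2, 90.0, 66.1]
contact_force: [0.5, 4.4, -1.9]
gripper_width: 0.0355
```

>>> play_rows(series=[0.0025,0,0,0,0.0025,0,0,0,0,0,0,0,0,0,0,0,0,0,0,0])

```text
time_s: 17.75
tcp_pos: [0.5462, 0.1474, 0.0528]
eef_rot: [-43.2, 90.0, 55.1]
contact_force: [-0.2, 5.0, -1.3]
gripper_width: 0.0356
```

>>> play_rows(series=[0,0,0,0,0,0,0,0,0,0,0,0,0,0,0,0,0,0,0,0], jaw=52)

```text
time_s: 18.17
tcp_pos: [0.546, 0.1466, 0.0529]
eef_rot: [131.9, 90.0, -129.8]
contact_force: [0.4, 0.3, -0.4]
gripper_width: 0.0455
```

>>> play_rows(series=[-0.01,0,0,0,-0.02,0,0,0,-0.02,0,0,0,0,0,0,0,0,0,0,0], jaw=0)

```text
time_s: 18.58
tcp_pos: [0.547, 0.1474, 0.1049]
eef_rot: [-67.4, 89.8, 31.0]
contact_force: [0.3, -0.0, 0.5]
gripper_width: 0.0175
```

```bash
python3 - <<'E'
from plan import *
c=capture("wrist"); im=c["img"]; cv2.imwrite("pics/w10.png",im)
s=st();print(inbox(s["tcp_pos"]),phi(s)[0])
E
```

```text
18.63 tcp [0.5463 0.1471 0.1038] rot [-60.12  89.92  38.23] F [-0.1  0.6 -0.5] w 0.0137 j [  34.9   16.7  -22.6   -0.   -50.7 -116.5]
[  0.70545436 -19.00812719] -171.65398920501264
```

View pics/w10.png

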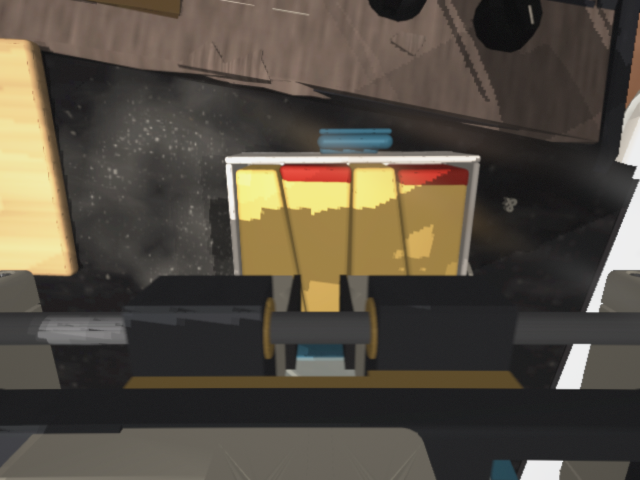

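>>> play_rows(series=[0.01,0,0,0,0.015,0,0,0,0.013,0,0,0,0.006,0,0,0,0.004,0,0,0])

```text
time_s: 19.05
tcp_pos: [0.545, 0.1463, 0.0529]
eef_rot: [113.6, 89.8, -148.1]
contact_force: [0.9, -0.4, 1.3]
gripper_width: -0.0002
```

>>> play_rows(series=[0.003,0,0,0,0.003,0,0,0,0.003,0,0,0,0.002,0,0,0,0,0,0,0])

```text
time_s: 19.47
tcp_pos: [0.5463, 0.147, 0.0491]
eef_rot: [-104.0, 89.9, -5.5]
contact_force: [-19.3, -2.3, 46.9]
gripper_width: 0.0002
```

>>> play_rows(series=[-0.01,0,0,0,0,0.02,0.005,0,0,0.02,0.005,0,0,0,0,0,0.003,0,0,0])

```text
time_s: 19.88
tcp_pos: [0.5052, 0.1516, 0.0521]
eef_rot: [-65.4, 89.9, 33.1]
contact_force: [1.2, 0.9, 1.2]
gripper_width: 0.0004
```

>>> play_rows(series=[0.002,0,0,0,0.002,0,0,0,0,0,0,0,0,0,0,0,0,0,0,0])

```text
time_s: 20.3
tcp_pos: [0.506, 0.1516, 0.0491]
eef_rot: [-75.7, 89.9, 22.7]
contact_force: [-13.1, 1.6, 28.8]
gripper_width: 0.0003
```

>>> play_rows(series=[-0.02,0,0,0,-0.03,0,0,0,-0.04,0,0,0,-0.03,0,0,0,-0.01,0,0,0])

```text
time_s: 20.72
tcp_pos: [0.508, 0.1521, 0.1818]
eef_rot: [-72.9, 89.6, 25.5]
contact_force: [1.9, 1.0, -0.3]
gripper_width: 0.0002
```

```bash
python3 - <<'E'
from plan import *
c=capture("wrist"); im=c["img"]; cv2.imwrite("pics/w11.png",im)
c=capture("scene"); cv2.imwrite("pics/s11c.png",cv2.resize(c["img"][130:370,185:365],None,fx=2.5,fy=2.5,interpolation=cv2.INTER_CUBIC))
c=capture("top"); cv2.imwrite("pics/t11.png",c["img"])
s=st();print(inbox(s["tcp_pos"]),phi(s)[0])
E
```

```text
20.87 tcp [0.5059 0.1514 0.1774] rot [-55.46  89.89  42.86] F [-0.9  0.6 -0.7] w 0.0004 j [  37.9    8.9  -21.9   -0.   -59.  -119.6]
[-38.5926928   -8.87229914] -171.67788644944505
```

View pics/w11.png

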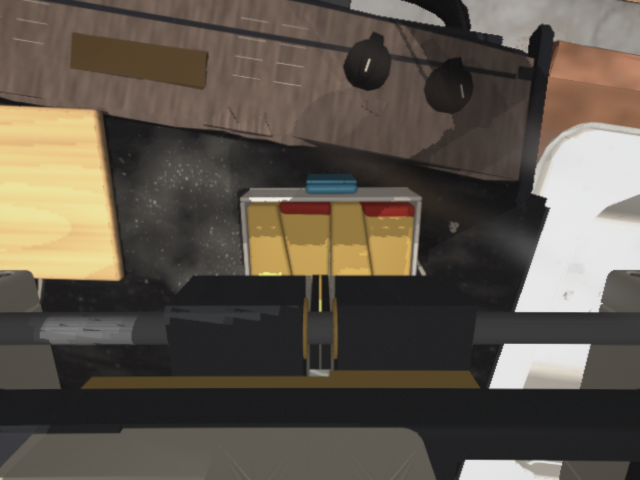

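View pics/s11c.png

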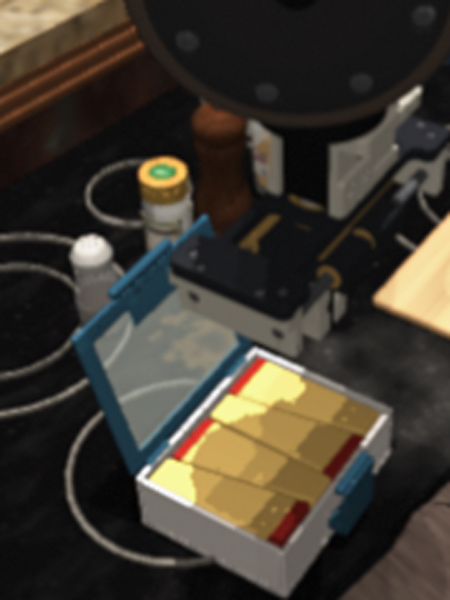

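View pics/t11.png

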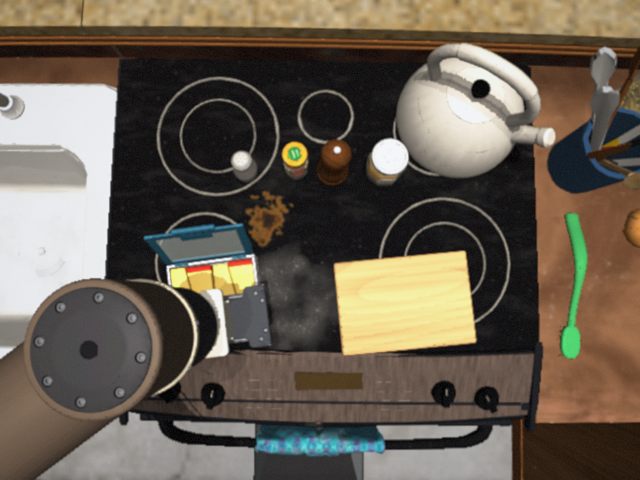

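```bash
python3 - <<'E'
from plan import *
c=capture("top")
for n,x,y,z in [("lidTL",42,78,.18),("lidTR",487,20,.18)]:
    print(n,inbox(onz(c,*cf(x,y,4.5,135,220),z)).round(1))
for n,u,v,z in [("salt",242,158,.09),("spice",294,153,.106),("mill",337,150,.15)]:
    print(n,inbox(onz(c,u,v,z)).round(1))
plan([box(-.02,0,.26),box(.095,0,.26),box(.120,0,.23),box(.120,0,.145)],20,0)
E
```

```text
lidTL [96.8 73.8]
lidTR [ 97.1 -75.8]
salt [222.5 -77.5]
spice [ 215.5 -165.6]
mill [ 199.8 -233.5]
20.92 tcp [0.5051 0.151  0.1762] rot [ 77.8   89.97 176.12] F [ 0.9 -0.6 -0.3] w 0.0003 j [  38.     9.   -22.    -0.   -59.  -119.6]
phi -171.68 tooldown [-6.e-04  0.e+00 -1.e+00]
max row 0.0185 end [0.6615 0.1833 0.145 ] -171.68
[-0.0037, -0.0009, 0.0004, 0, -0.0112, -0.0026, 0.0012, 0, -0.0174, -0.004, 0.0019, 0, -0.0179, -0.0041, 0.002, 0, -0.0179, -0.0042, 0.002, 0]
[-0.0157, -0.0059, 0.0017, 0, 0, -0.0185, 0, 0, 0, -0.0185, 0.0001, 0, 0, -0.0185, 0, 0, 0, -0.0185, 0, 0]
[0, -0.0185, 0, 0, 0, -0.0185, 0.0001, 0, 0.0128, -0.0125, 0, 0, 0.0143, -0.0118, 0, 0, 0.0176, -0.0024, 0, 0]
[0.0185, 0, 0, 0, 0.0185, 0, 0, 0, 0.0179, 0, 0, 0, 0.0115, 0, 0, 0, 0.0039, 0, 0, 0]
```

```bash
python3 - <<'E'
from plan import *
plan([box(-.02,0,.26),box(.095,0,.26),box(.130,0,.23),box(.130,0,.145)],20,0)
E
```

```text
20.92 tcp [0.5051 0.151  0.1762] rot [ 77.8   89.97 176.12] F [ 0.9 -0.6 -0.3] w 0.0003 j [  38.     9.   -22.    -0.   -59.  -119.6]
phi -171.68 tooldown [-6.e-04  0.e+00 -1.e+00]
max row 0.0189 end [0.6714 0.1848 0.145 ] -171.68
[-0.0038, -0.0009, 0.0004, 0, -0.0115, -0.0026, 0.0013, 0, -0.0177, -0.0041, 0.0019, 0, -0.0183, -0.0043, 0.002, 0, -0.0183, -0.0042, 0.002, 0]
[-0.0142, -0.0075, 0.0016, 0, 0, -0.0189, 0, 0, 0, -0.0189, 0.0001, 0, 0, -0.0189, 0, 0, 0, -0.0189, 0, 0]
[0, -0.0189, 0.0001, 0, 0.0016, -0.0183, 0, 0, 0.0123, -0.0143, 0, 0, 0.0123, -0.0144, 0, 0, 0.017, -0.0043, 0, 0]
[0.0189, 0, 0, 0, 0.0189, 0, 0, 0, 0.0182, 0, 0, 0, 0.0118, 0, 0, 0, 0.004, 0, 0, 0]
```

>>> play_rows(series=[-0.0038,-0.0009,0.0004,0,-0.0115,-0.0026,0.0013,0,-0.0177,-0.0041,0.0019,0,-0.0183,-0.0043,0.002,0,-0.0183,-0.0042,0.002,0])

```text
time_s: 21.33
tcp_pos: [0.5198, 0.1607, 0.2458]
eef_rot: [117.9, 89.8, -143.8]
contact_force: [0.9, 0.6, 0.0]
gripper_width: 0.0006
```

>>> play_rows(series=[-0.0142,-0.0075,0.0016,0,0,-0.0189,0,0,0,-0.0189,0.0001,0,0,-0.0189,0,0,0,-0.0189,0,0])

```text
time_s: 21.75
tcp_pos: [0.6025, 0.1747, 0.2592]
eef_rot: [111.3, 89.9, -150.4]
contact_force: [-0.3, 0.3, 0.1]
gripper_width: 0.0006
```

>>> play_rows(series=[0,-0.0189,0.0001,0,0.0016,-0.0183,0,0,0.0123,-0.0143,0,0,0.0123,-0.0144,0,0,0.017,-0.0043,0,0])

```text
time_s: 22.17
tcp_pos: [0.6732, 0.185, 0.2153]
eef_rot: [129.4, 89.9, -132.3]
contact_force: [-0.7, -0.2, -0.9]
gripper_width: 0.0006
```

>>> play_rows(series=[0.0189,0,0,0,0.0189,0,0,0,0.0182,0,0,0,0.0118,0,0,0,0.004,0,0,0])

```text
time_s: 22.58
tcp_pos: [0.67, 0.1842, 0.1418]
eef_rot: [108.0, 89.7, -153.7]
contact_force: [-0.0, 1.0, -0.7]
gripper_width: 0.0005
```

```bash
python3 - <<'E'
from plan import *
c=capture("scene"); cv2.imwrite("pics/s12c.png",cv2.resize(c["img"][130:370,185:365],None,fx=2.5,fy=2.5,interpolation=cv2.INTER_CUBIC))
s=st();print(inbox(s["tcp_pos"]),phi(s)[0])
E
```

```text
22.63 tcp [0.6703 0.1844 0.1426] rot [ 109.41   89.73 -152.25] F [-0.6 -0.1 -0.8] w 0.0004 j [  31.4   25.8   -2.5   -0.   -62.  -113. ]
[128.83851029  -0.17565016] -171.65432583996113
```

View pics/s12c.png

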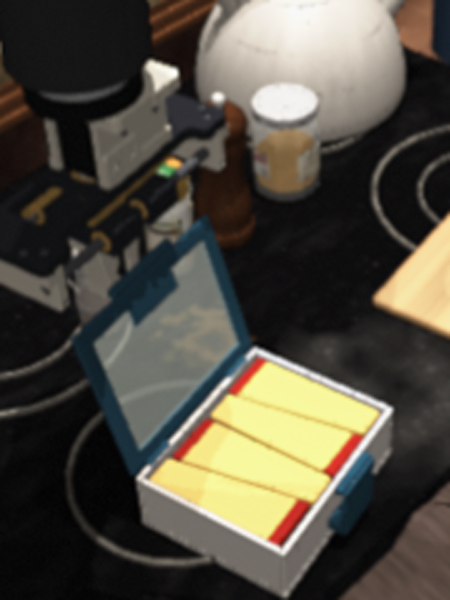

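>>> play_rows(series=[0,0.007,0,0,0,0.007,0,0,0,0.007,0,0,0,0.007,0,0,0,0.007,0,0])

```text
time_s: 23.05
tcp_pos: [0.6362, 0.18, 0.1469]
eef_rot: [-68.3, 89.9, 30.0]
contact_force: [0.5, 0.2, 0.9]
gripper_width: 0.0007
```

>>> play_rows(series=[0,0.007,0,0,0,0.007,0,0,0,0.007,0,0,0,0.007,0,0,0,0.007,0,0])

```text
time_s: 23.47
tcp_pos: [0.6013, 0.1747, 0.1457]
eef_rot: [94.5, 90.0, -167.1]
contact_force: [0.2, 0.5, -0.1]
gripper_width: 0.0003
```

```bash
python3 - <<'E'
from plan import *
c=capture("scene"); cv2.imwrite("pics/s13c.png",cv2.resize(c["img"][130:370,185:365],None,fx=2.5,fy=2.5,interpolation=cv2.INTER_CUBIC))
s=st();print(inbox(s["tcp_pos"]),phi(s)[0])
E
```

```text
23.52 tcp [0.6002 0.1745 0.1458] rot [ 77.94  89.96 176.29] F [-2.1 -1.4 -2. ] w 0.0002 j [  34.1   19.4  -12.1   -0.   -58.5 -115.7]
[58.02853508  0.20025359] -171.65520003360518
```

View pics/s13c.png

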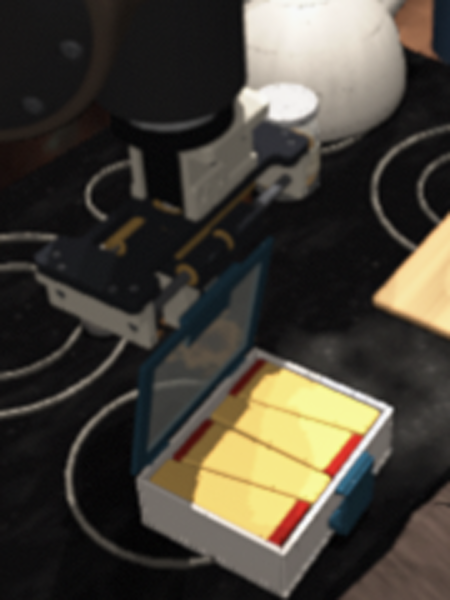

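>>> play_rows(series=[0,0.007,0,0,0,0.007,0,0,0,0.006,0,0,0,0.003,0,0,0,0,0,0])

```text
time_s: 23.93
tcp_pos: [0.5786, 0.1713, 0.1459]
eef_rot: [52.7, 90.0, 151.0]
contact_force: [-0.3, 0.3, 0.5]
gripper_width: 0.0003
```

>>> play_rows(series=[0,0,0,0,0,0,0,0,0,0,0,0,-0.01,0,0,0,-0.02,0,0,0])

```text
time_s: 24.35
tcp_pos: [0.5781, 0.1708, 0.1741]
eef_rot: [109.6, 89.7, -152.1]
contact_force: [0.0, 0.9, 0.4]
gripper_width: 0.0004
```

```bash
python3 - <<'E'
from plan import *
c=capture("scene"); cv2.imwrite("pics/s14c.png",cv2.resize(c["img"][130:370,185:365],None,fx=2.5,fy=2.5,interpolation=cv2.INTER_CUBIC))
s=st();print(inbox(s["tcp_pos"]),phi(s)[0])
E
```

```text
24.4 tcp [0.5808 0.1718 0.1801] rot [-91.    89.82   7.39] F [2.3 0.1 5.1] w 0.0005 j [ 3.500e+01  1.590e+01 -1.240e+01  1.000e-01 -6.160e+01 -1.166e+02]
[38.50497946  0.36535701] -171.6064090699268
```

View pics/s14c.png

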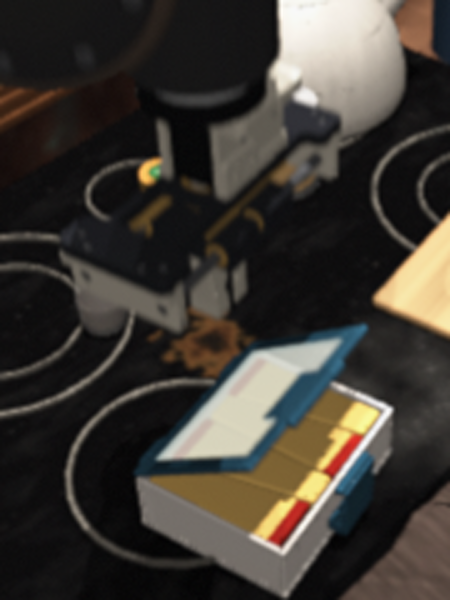

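```bash
python3 - <<'E'
from plan import *
plan([box(-.02,0,.17),box(-.043,0,.11)],10,0)
E
```

```text
24.4 tcp [0.5808 0.1718 0.1801] rot [-91.    89.82   7.39] F [2.3 0.1 5.1] w 0.0005 j [ 3.500e+01  1.590e+01 -1.240e+01  1.000e-01 -6.160e+01 -1.166e+02]
phi -171.61 tooldown [ 3.2e-03  4.0e-04 -1.0e+00]
max row 0.0141 end [0.5003 0.1595 0.11  ] -171.61
[0.001, 0.0058, 0, 0, 0.0023, 0.0136, -0.0001, 0, 0.0024, 0.0138, -0.0001, 0, 0.0024, 0.0139, -0.0001, 0, 0.0043, 0.0123, -0.0001, 0]
[0.0131, 0.005, 0, 0, 0.0131, 0.005, 0, 0, 0.0131, 0.0051, 0, 0, 0.0129, 0.0049, 0, 0, 0.0055, 0.0021, 0, 0]
```

>>> play_rows(series=[0.001,0.0058,0,0,0.0023,0.0136,-0.0001,0,0.0024,0.0138,-0.0001,0,0.0024,0.0139,-0.0001,0,0.0043,0.0123,-0.0001,0])

```text
time_s: 24.82
tcp_pos: [0.5198, 0.1622, 0.1636]
eef_rot: [-49.6, 90.0, 48.8]
contact_force: [-1.5, 0.8, -0.7]
gripper_width: 0.0006
```

>>> play_rows(series=[0,0,0,0,0,0,0,0,0,0,0,0,0.0131,0.005,0,0,0.0131,0.005,0,0])

```text
time_s: 25.23
tcp_pos: [0.512, 0.1617, 0.1376]
eef_rot: [-66.9, 89.9, 31.5]
contact_force: [0.3, -0.0, -0.3]
gripper_width: 0.0005
```

>>> play_rows(series=[0.0131,0.0051,0,0,0.0129,0.0049,0,0,0.0055,0.0021,0,0,0,0,0,0,0,0,0,0])

```text
time_s: 25.65
tcp_pos: [0.4994, 0.1595, 0.1059]
eef_rot: [-160.1, 90.0, -61.7]
contact_force: [-0.1, -0.2, -0.7]
gripper_width: 0.0004
```

```bash
python3 - <<'E'
from plan import *
c=capture("scene"); cv2.imwrite("pics/s15c.png",cv2.resize(c["img"][130:370,185:365],None,fx=2.5,fy=2.5,interpolation=cv2.INTER_CUBIC))
s=st();print(inbox(s["tcp_pos"]),phi(s)[0])
E
```

```text
25.7 tcp [0.4997 0.1597 0.1063] rot [-82.9   89.94  15.46] F [-0.3  0.6  0.6] w 0.0004 j [  39.2   13.   -27.5    0.   -49.5 -120.8]
[-43.52462418   0.21637831] -171.6330884906776
```

View pics/s15c.png

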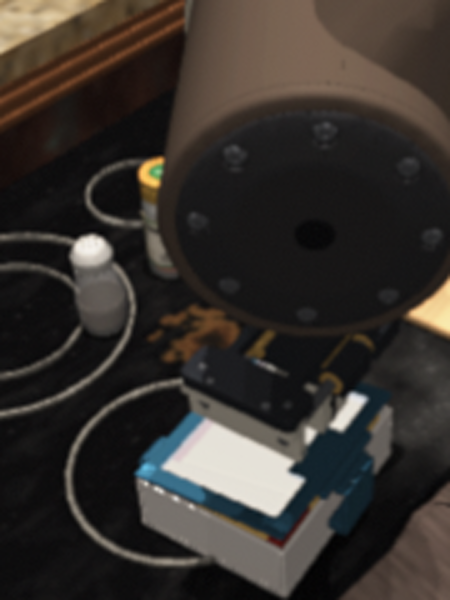

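>>> play_rows(series=[0.012,0,0,0,0.012,0,0,0,0.008,0,0,0,0.004,0,0,0,0.002,0,0,0])

```text
time_s: 26.12
tcp_pos: [0.4991, 0.1593, 0.0681]
eef_rot: [179.9, 90.0, -81.8]
contact_force: [-6.0, -1.2, 18.4]
gripper_width: 0.0001
```

>>> play_rows(series=[0.002,0,0,0,0.002,0,0,0,0.002,0,0,0,0.001,0,0,0,0.001,0,0,0])

```text
time_s: 26.53
tcp_pos: [0.4987, 0.1593, 0.0605]
eef_rot: [-67.3, 90.0, 31.1]
contact_force: [-1.2, -0.3, 2.7]
gripper_width: 0.0004
```

>>> play_rows(series=[0.001,0,0,0,0.001,0,0,0,0.001,0,0,0,0.001,0,0,0,0,0,0,0])

```text
time_s: 26.95
tcp_pos: [0.4993, 0.1595, 0.0569]
eef_rot: [-90.3, 89.9, 8.1]
contact_force: [-5.3, -0.1, 14.4]
gripper_width: 0.0005
```

>>> play_rows(series=[0.001,0,0,0,0,0,0,0,0,0,0,0,0,0,0,0,0,0,0,0])

```text
time_s: 27.37
tcp_pos: [0.4993, 0.1595, 0.0567]
eef_rot: [-83.4, 89.9, 15.0]
contact_force: [-8.7, -0.5, 22.0]
gripper_width: 0.0006
```

Solid stop at 57 mm, the shut height. Back off and check.

>>> play_rows(series=[-0.01,0,0,0,-0.02,0,0,0,-0.03,0,0,0,-0.03,0,0,0,-0.03,0,0,0])

```text
time_s: 27.78
tcp_pos: [0.4986, 0.1591, 0.176]
eef_rot: [132.3, 90.0, -129.3]
contact_force: [0.7, 0.4, -0.2]
gripper_width: 0.0008
```

>>> play_rows(series=[-0.02,0,-0.02,0,-0.01,0,-0.035,0,0,0,-0.04,0,0,0,-0.04,0,0,0,-0.04,0])

```text
time_s: 28.2
tcp_pos: [0.5243, -0.0153, 0.2054]
eef_rot: [-78.6, 89.9, 19.8]
contact_force: [0.4, 0.8, -0.5]
gripper_width: 0.0006
```

>>> play_rows(series=[0,0,-0.03,0,0,0,-0.02,0,0,0,0,0,0,0,0,0,0,0,0,0])

```text
time_s: 28.62
tcp_pos: [0.5314, -0.0633, 0.2046]
eef_rot: [54.7, 90.0, 153.1]
contact_force: [-0.9, 0.3, -0.3]
gripper_width: 0.0002
```

```bash
python3 - <<'E'
from plan import *
c=capture("scene"); cv2.imwrite("pics/s16c.png",cv2.resize(c["img"][180:370,195:365],None,fx=3.1,fy=3.1,interpolation=cv2.INTER_CUBIC))
c=capture("top"); cv2.imwrite("pics/t16.png",c["img"]);cv2.imwrite("pics/t16c.png",cv2.resize(c["img"][220:350,135:285],None,fx=4.5,fy=4.5,interpolation=cv2.INTER_CUBIC))
st()
E
```

```text
28.72 tcp [ 0.5315 -0.0626  0.2047] rot [-56.56  89.99  41.84] F [0.4 0.3 0.6] w 0.0002 j [ 14.3   8.3 -18.8  -0.  -62.9 -95.9]
```

View pics/s16c.png

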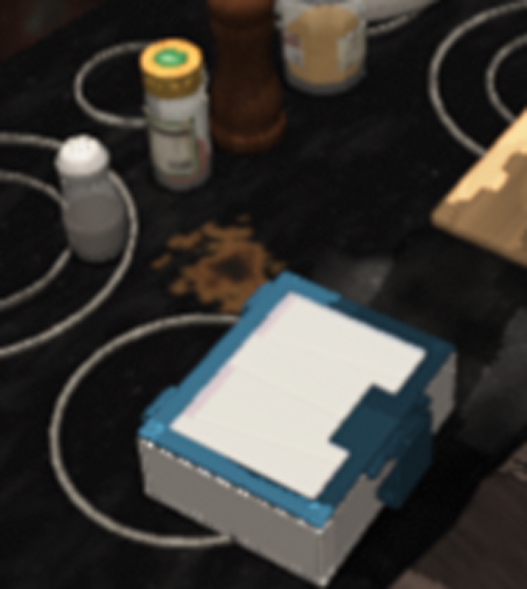

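View pics/t16c.png

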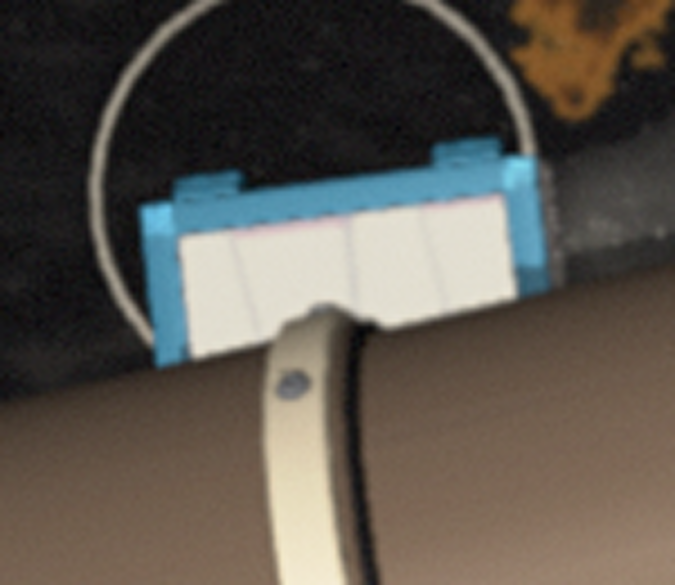

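View pics/t16.png

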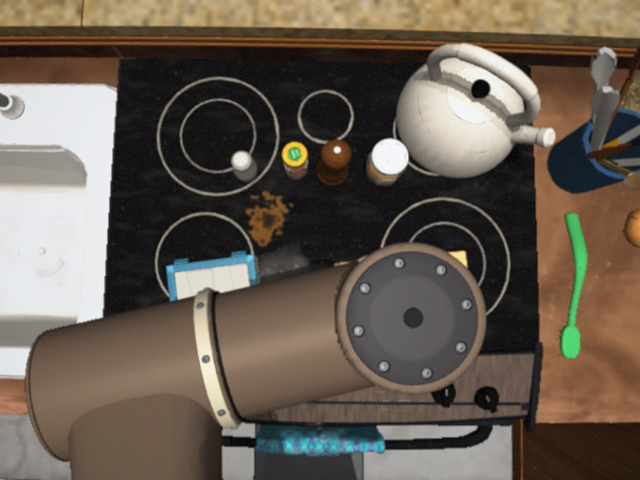

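```bash
python3 - <<'E'
from plan import *
c=capture("scene")
for y in (.076,-.076):
  for z in (.057,.0695):
    u,v=proj(c,box(-.062,y,z)); print(y,z,((u-195+.5)*3.1-.5,(v-180+.5)*3.1-.5))
E
```

```text
0.076 0.057 (np.float64(321.31981142303675), np.float64(529.6352209065188))
0.076 0.0695 (np.float64(320.83697430750897), np.float64(515.722435782837))
-0.076 0.057 (np.float64(458.0363108455874), np.float64(347.4189516378549))
-0.076 0.0695 (np.float64(458.9312384130808), np.float64(333.23049253509157))
```

```bash
python3 - <<'E'
from plan import *
c=capture("scene"); cv2.imwrite("pics/s17.png",cv2.resize(c["img"][275:375,235:350],None,fx=6,fy=6,interpolation=cv2.INTER_CUBIC))
for z in (.052,.057,.0645,.0695):
    u,v=proj(c,box(-.062,.076,z)); print(z,(u-235+.5)*6-.5,(v-275+.5)*6-.5)
E
```

```text
0.052 382.7454632986986 466.17370421967746
0.057 382.37705436716794 455.56816949648805
0.0645 381.81867763318337 439.4831309316206
0.0695 381.4425309177593 428.64019828936193
```

View pics/s17.png

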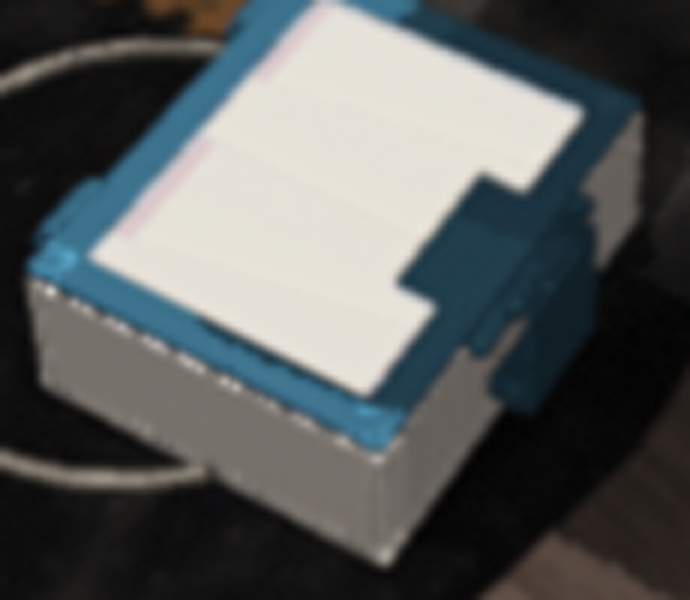

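```bash
python3 -c "
from plant import close_job
print(close_job())"
```

```text
the job is handed in; nothing more can be done
None
```

I put both wedges into the cheese box, alternating thick and thin ends, then closed the lid and snapped it shut. The job is handed in at about 29 s of the 67 s allowed.

- **Wedges:** I let each one go part-way down between its neighbours and pressed it home. Every press stopped with the fingertips at 49 mm, which is the height of a wedge lying on the box floor. The pictures before closing showed all four side by side and flat.
- **Lid:** I pushed it forward from behind and let it sink onto the catch. Pressing on the front edge met about 18 N at 68 mm, dropped to 3 N, then stopped solidly at 57 mm, the shut height.
- **Last check:** In the scene camera, after backing off, the lid lay flush on the rim with no gap. That view read about 1 mm off the calculated corner heights, within calibration.
- **Bystanders:** The jars and shakers look unmoved in the last pictures, and the arm stood clear of everything.

The fingertips pressed the second wedge harder than intended, about 47 N vertically. This was with the fingers, not the arm or gripper body, and well under the 120 N wrist limit. No other check failed or disagreed.

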